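Swap the objective in the middle of the tin

TASK

Swap the wide objective canister in the middle of the round tin for the slim one in the holder block: first stand the two tall canisters that block it on the rubber mat, move the wide one into the holder's empty well, put the slim one in the middle of the tin, then put each tall canister back in the very place it came from. Leave the three short ones in the tin where they are; keep every canister upright and set it down, never drop it.

Things in the scene. Friction and masses are not known exactly. Their poses are not given: they have to be found in the camera images.
- tall_canister: objective canister, an upright plain cylinder with white plastic barrel and 13 mm black base, 36 mm in diameter and 96 mm high, about 220 g; starts in the tin's outer ring, right across the middle from the tallest one; origin at the centre of its underside, z up along its axis
- tallest_canister: objective canister, an upright plain cylinder with white plastic barrel and 13 mm black base, 36 mm in diameter and 116 mm high, about 260 g; starts in the tin's outer ring, right across the middle from the other tall one; origin at the centre of its underside, z up along its axis
- wide_canister: objective canister, an upright plain cylinder with white plastic barrel and 13 mm black base, 40 mm in diameter and 50 mm high, about 200 g; starts in the middle of the tin. Its neighbours are about 8 mm away: fingers can grip it only along the line through the two places where the tall canisters stood, once those are gone; origin at the centre of its underside, z up along its axis
- slim_canister: objective canister, an upright plain cylinder with white plastic barrel and 13 mm black base, 32 mm in diameter and 58 mm high, about 160 g; starts in one well of the holder; origin at the centre of its underside, z up along its axis
- short_canister0: objective canister, an upright plain cylinder with white plastic barrel and 13 mm black base, 36 mm in diameter and 50 mm high, one of three alike that stay in the tin's outer ring (that ring has one more place, which is empty and stays so); origin at the centre of its underside, z up along its axis
- short_canister1: objective canister, an upright plain cylinder with white plastic barrel and 13 mm black base, 36 mm in diameter and 50 mm high, one of three alike that stay in the tin's outer ring (that ring has one more place, which is empty and stays so); origin at the centre of its underside, z up along its axis
- short_canister2: objective canister, an upright plain cylinder with white plastic barrel and 13 mm black base, 36 mm in diameter and 50 mm high, one of three alike that stay in the tin's outer ring (that ring has one more place, which is empty and stays so); origin at the centre of its underside, z up along its axis
- tin: open round shallow aluminium tin, fixed to the table: outer diameter 150 mm, walls 3 mm thick and 30 mm high, floor 3 mm thick (its top is 3 mm above the origin). The canisters stand in it upright in a hexagonal pattern: one in the middle and places in a ring around it, at 46 mm from centre to centre (6 places 60 degrees apart, 5 of them taken). Origin at the centre of its underside
- holder: black plastic holder block, fixed, 75 mm (its x) by 135 mm (its y) and 18 mm high, with two round wells 50 mm wide and 12 mm deep (floors 6 mm above the origin), centred at y = +33 mm and y = -33 mm of its own frame; the slim canister stands in one, the other is empty. Origin at the centre of its underside
- mat: flat black rubber mat, fixed, 125 mm (its x) by 175 mm (its y), 3 mm thick, the side area for the two tall canisters. Origin at the centre of its underside
Not all that is in view belongs to the job. What is shaped like the wide_canister but orange is not meant.

How it is judged:
By the outcome, as a careful person would: the job done as asked, in the order asked, and still so for the second after the job is handed in, with the robot touching nothing.
It also fails if it takes over 144 s, if anything falls off the work surface, if the arm or the gripper's body presses on something with over 40 N, if the wrist force passes 120 N, or if a joint passes its speed limit or range.

ROBOT

A 6-joint arm with a two-finger parallel gripper is mounted at the origin on the work surface. World frame = base frame: x ahead of the robot, y to its left, z up, the work surface at z = 0. Lengths are in m, angles in rad, forces in N, time in s.
With the tool pointing down it reaches from about 0.275 to 0.825 m from the base axis. Payload 5.2 kg.
Tool frame: the origin (TCP) lies at the very end of the fingers, on their centre line; the grasp point (between the pads) lies 19 mm behind it (robot.grip_depth is the y of the grasp point in the tool frame, in m); y points along the fingers, x is the direction in which the jaws open and shut, and the axes are right-handed (so a half turn about y gives the same grasp; the last joint's range is limited). The gripper opens to 93 mm and grips with 3 to 60 N. Pads are 15 mm wide; open, the fingers measure 128 mm over their backs; the gripper's body (75 mm by 188 mm) begins 65 mm behind the grasp point.
Start: joints at [-1.394, 0.259, 1.535, -0, 1.348, -0.203], TCP at [0.204, -0.511, 0.219] pointing down, gripper open.
Joint ranges: [-3.14, 3.14], [-0.91, 2.08], [0.19, 2.58], [-1.22, 4.36], [0.22, 2.71], [-3.12, 3.12]. Speed limits (rad/s): [2.57, 2.57, 3.14, 3.14, 3.14, 3.14].

INTERFACE

Orientations are given as a rotation vector (axis times angle).
In Python, from rig import robot, imaging, hand_in gives the robot as it stands.
- The arm moves only by the tool play_rows, never from a script. Its argument "commands" is a list of rows, each an object with "fingers": the opening, from 0 (shut) to 1 (fully open); "translation": the shift along the world's x, y, z in cm, a list of three; "turn": the turn about the world's z in degrees. In form: [{"fingers": fingers, "translation": [tx, ty, tz], "turn": turn}, ...]. A call has 1 to 12 rows; each row is the pose to reach, as a shift and turn from the pose commanded when the call began; what a row does not reach only later rows make up. A row lasts 1/12 s, in which the tool goes at most 41.7 mm and 7.16 degrees, less where a joint would pass 70% of its speed; a pose out of reach is approached as far as the arm can. A call with a gripper value outside its range is refused whole. The fingers move at their own pace and stop on an object; the grip force is fixed at half the most. Time passes only in rows, so rows that repeat a pose let the fingers close. It gives the time, the measured TCP pose, the force and the opening at its end, in the units of the state.
- robot.get_obs(): the state, without advancing time (a new reading comes with each control period).
- imaging.camera(name): name is "side" or "top"; returns the picture (384x512x3 uint8, red, green, blue); there is no depth.
- imaging.camera_params(name): a dict with "K" (3x3 intrinsics, pixels), "k1" (the pictures are not rectified: a ray, as slopes to the right and down, at radius r is drawn at 1 + k1 r^2 times it, then the intrinsics apply), "T" (4x4, takes a point from camera to world coordinates). Camera axes: x right, y down, z forward; pixel columns grow to the right and rows downward; lengths in m; the calibration is good to about 2 mm. A picture is of the moment at which its call begins. camera_params takes no time and is no camera call.
- hand_in(): hands the job in, once; it reports no verdict.
The state is a dict: "time": time; "joint_pos": joint angles; "qd": joint speeds; "joint_efforts": joint torques, N m; "tool_pos": TCP position; "tool_rot": TCP orientation; "wrist_force": force on the tool from outside, world axes, zero at the start; "torque": the same for the moment, N m; "grip_width": opening from 0.0 (shut) to 1.0 (fully open).
Only numpy, scipy, OpenCV 4.12 (cv2) and the standard library are available. Lean on these libraries where they do the work, as an engineer would, in place of code of your own. Each camera call takes 0.05 s, during which the arm holds its last target. There are 200 camera calls.

## Working session

There is one attempt and no reset: what is moved stays moved. The work goes in short steps, Python scripts to look and compute and a tool call to move; the robot and the scene stay as the last step left them, time stands still between calls to the robot, and variables do not carry over. Pictures are saved under pics/ and viewed, about 12 in all and at most 16, crops included, and the job is handed in when it is done.

Besides the shell and the picture viewer there is one more tool, called after "Emit:" in YAML: its name, and indented under it one key for each argument. play_rows: Moves the arm, as the interface text tells. Its arguments: {"type":"object","properties":{"commands":{"type":"array"}},"required":["commands"]}

```bash
mkdir -p pics
python3 - <<'E'
from rig import robot, imaging
import cv2,numpy as np
for n in("top","side"):
    im=imaging.camera(n); cv2.imwrite(f"pics/{n}0.png",cv2.resize(im[:,:,::-1],None,fx=1.5,fy=1.5))
    np.save(f"pics/{n}0.npy",im)
    p=imaging.camera_params(n); print(n,p)
print(robot.get_obs())
E
```

```text
top {'K': array([[385.88045031,   0.        , 250.41726711],
       [  0.        , 385.88045031, 189.96021847],
       [  0.        ,   0.        ,   1.        ]]), 'k1': -0.09033272607850099, 'T': array([[-0.01659421, -0.99870045,  0.04818751,  0.41979047],
       [-0.99982797,  0.01697377,  0.00747837, -0.03722382],
       [-0.00828657, -0.04805512, -0.99881031,  0.96325031],
       [ 0.        ,  0.        ,  0.        ,  1.        ]])}
side {'K': array([[416.48131937,   0.        , 254.66100789],
       [  0.        , 416.48131937, 199.39911581],
       [  0.        ,   0.        ,   1.        ]]), 'k1': -0.10694754647411538, 'T': array([[-0.98764257, -0.11181466,  0.10981638,  0.33642858],
       [-0.15615809,  0.64264674, -0.75007987,  0.83446065],
       [ 0.01329679, -0.75795953, -0.65216604,  0.78208813],
       [ 0.        ,  0.        ,  0.        ,  1.        ]])}
{'time': 0.1, 'joint_pos': array([-1.39380678e+00,  2.59263571e-01,  1.53599990e+00,  6.40409842e-06,
        1.34801904e+00, -2.02780100e-01]), 'qd': array([-0.00152798, -0.00016577, -0.00192451,  0.00058185,  0.00011531,
       -0.00120106]), 'joint_efforts': array([ 1.86320431e-03, -4.38212872e+01, -2.84641421e+01,  7.19617051e-02,
        3.62898270e-02, -5.61179229e-05]), 'tool_pos': array([ 0.20383045, -0.51028294,  0.21789384]), 'tool_rot': array([-1.36401982,  0.92586786, -0.92393057]), 'wrist_force': array([-0.30070205, -0.25444795,  1.4891324 ]), 'torque': array([ 0.03655937,  0.07431627, -0.00337386]), 'grip_width': 1.0032846902049657}
```

View pics/top0.png

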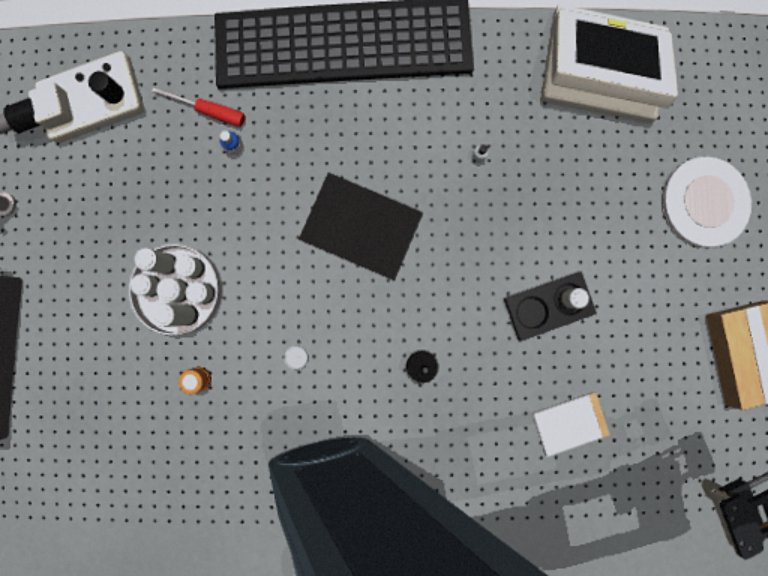

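View pics/side0.png

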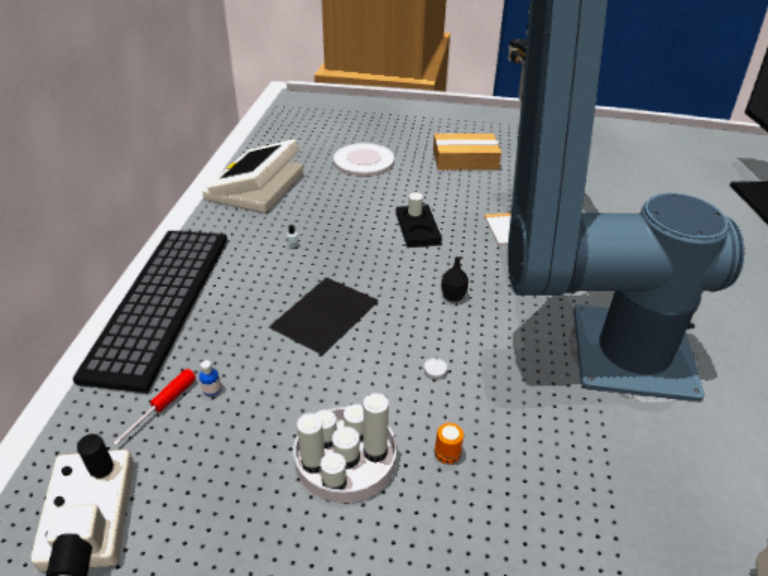

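The top view (1.5x) shows the tin near (174,290), the mat near (361,226) and the holder near (550,305) with its slim canister at the right. The side view shows the tin at (345,450), with talls at (311,430) and (375,420). The orange decoy is at (193,381) in the top view. Next I'll enlarge the details.

```bash
cat > h.py <<'E'
import numpy as np,cv2
from rig import robot,imaging
def par(n):
    p=imaging.camera_params(n); return p["K"],p["k1"],p["T"]
def proj(n,P):
    K,k1,T=par(n); P=np.atleast_2d(P); c=(P-T[:3,3])@T[:3,:3]; s=c[:,:2]/c[:,2:]
    s=s*(1+k1*(s**2).sum(1,keepdims=True)); return s*[K[0,0],K[1,1]]+K[:2,2]
def plane(n,uv,z):
    K,k1,T=par(n); d=(np.atleast_2d(np.float64(uv))-K[:2,2])/[K[0,0],K[1,1]]; s=d.copy()
    for _ in range(20): s=d/(1+k1*(s**2).sum(1,keepdims=True))
    r=np.c_[s,np.ones(len(s))]@T[:3,:3].T; return (T[:3,3]+r*((z-T[2,3])/r[:,2:]))[:,:2]
def circ(x,y,z,r,m=60):
    a=np.linspace(0,2*np.pi,m); return np.c_[x+r*np.cos(a),y+r*np.sin(a),np.full(m,z)]
def crop(im,u0,v0,w,h,f,fn,curves=(),n=None):
    o=cv2.resize(im[v0:v0+h,u0:u0+w,::-1],None,fx=f,fy=f,interpolation=cv2.INTER_CUBIC)
    for c,col in curves:
        q=((proj(n,c)-[u0,v0]+.5)*f-.5); cv2.polylines(o,[np.int32(np.round(q*8))],False,col,1,cv2.LINE_AA,3)
    cv2.imwrite(fn,o)
E
python3 - <<'E'
from h import *
t=np.load("pics/top0.npy");s=np.load("pics/side0.npy")
tin=cv2.resize(t[158:228,80:150],(560,560),interpolation=cv2.INTER_CUBIC)
crop(t,80,155,70,70,8,"pics/tin_t.png"); crop(s,180,250,100,90,6,"pics/tin_s.png")
print("tin ground approx",plane("top",[[174/1.5,290/1.5]],.03),"side",plane("side",[[345/1.5,455/1.5]],.03))
print("mat corners",plane("top",np.array([[330,174],[422,213],[393,278],[299,240]])/1.5,.003).round(4).tolist())
print("holder corners",plane("top",np.array([[505,299],[583,272],[596,312],[521,340]])/1.5,.018).round(4).tolist())
E
```

```text
tin ground approx [[0.46213356 0.29985658]] side [[0.461808   0.31797605]]
mat corners [[0.6545, 0.0437], [0.5853, -0.1096], [0.4772, -0.0591], [0.5435, 0.0969]]
holder corners [[0.4387, -0.2416], [0.481, -0.373], [0.4146, -0.3927], [0.3712, -0.2663]]
```

View pics/tin_t.png

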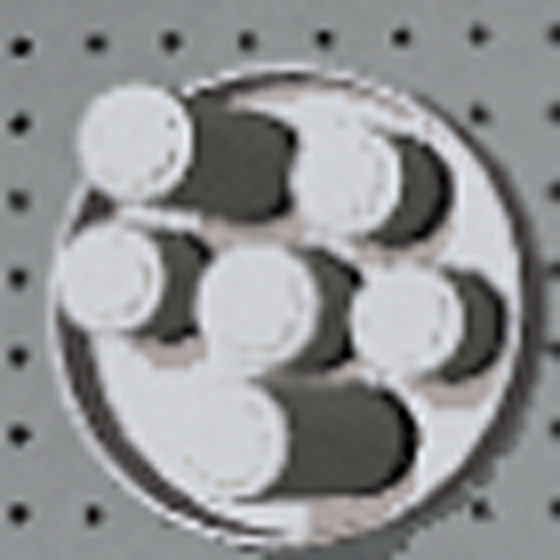

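View pics/tin_s.png

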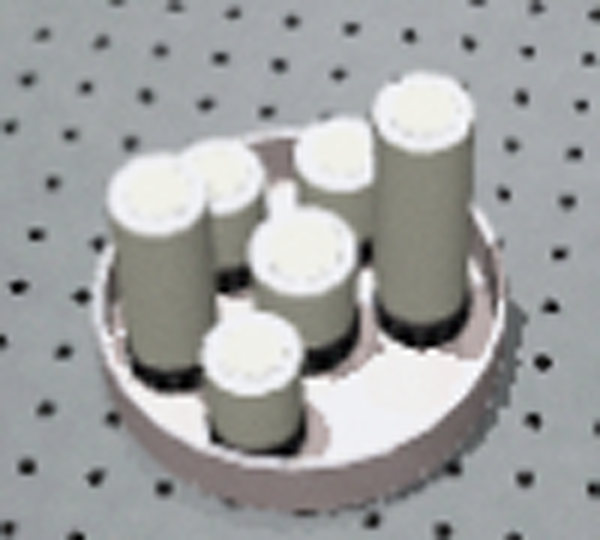

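The crops show every top. In the top crop the tall (A) is at (135,142), the tallest (B) at (228,438), the wide at (258,305), and the shorts at (345,180), (110,275) and (407,318). In the side crop A is at (157,193) and B, the longer one, at (422,112). Next I'll fit the positions from both views.

```bash
cat > fit.py <<'E'
from h import *
from scipy.optimize import least_squares
def fc(c,f,u0,v0): return (np.array(c,float)+.5)/f-.5+[u0,v0]
t={'A':(135,142),'S1':(345,180),'S2':(110,275),'S3':(407,318),'M':(258,305),'B':(228,438)}
s={'A':(157,193),'S1':(222,175),'S2':(252,350),'S3':(342,155),'M':(303,250),'B':(422,112)}
z={'A':.099,'B':.119}
P={}
for k in t:
    a=plane('top',fc(t[k],8,80,155),z.get(k,.053))[0]; b=plane('side',fc(s[k],6,180,250),z.get(k,.053))[0]
    P[k]=(a+b)/2; print(k,'top',a.round(4),'side',b.round(4))
off={'M':(0,0),'A':0,'S1':-1,'S3':-2,'B':3,'S2':1}
def pat(q,k):
    if k=='M': return q[:2]
    a=q[2]+np.pi/3*off[k]; return q[:2]+.046*np.array([np.cos(a),np.sin(a)])
r=least_squares(lambda q:np.concatenate([pat(q,k)-P[k] for k in P]),[P['M'][0],P['M'][1],.8])
q=r.x; print('tin',q[:2].round(4),'ang deg',np.degrees(q[2]),'rms',np.sqrt((r.fun**2).mean()))
for k in P: print(k,pat(q,k).round(4),(P[k]-pat(q,k)).round(4))
E
python3 fit.py
python3 - <<'E'
from h import *
T=np.load("pics/top0.npy");S=np.load("pics/side0.npy")
c=[np.hstack([cv2.resize(T[175:230,330:405,::-1],None,fx=5.2,fy=5.2,interpolation=cv2.INTER_CUBIC)[:286,:390],cv2.resize(S[120:175,250:325,::-1],None,fx=5.2,fy=5.2,interpolation=cv2.INTER_CUBIC)[:286,:390]])]
cv2.imwrite("pics/holder.png",c[0])
E
```

```text
A top [0.5079 0.3211] side [0.5098 0.3217]
S1 top [0.4998 0.2752] side [0.5   0.275]
S2 top [0.4726 0.3477] side [0.4729 0.3479]
S3 top [0.4582 0.2562] side [0.4583 0.2583]
M top [0.4628 0.3019] side [0.464  0.3032]
B top [0.4229 0.2859] side [0.4238 0.2875]
tin [0.4651 0.3032] ang deg 21.412216889205915 rms 0.0009421599498944586
A [0.5079 0.32  ] [0.001  0.0014]
S1 [0.5011 0.2746] [-0.0011  0.0005]
S2 [0.472  0.3487] [ 0.0008 -0.0009]
S3 [0.4582 0.2578] [ 0.     -0.0005]
M [0.4651 0.3032] [-0.0017 -0.0007]
B [0.4223 0.2865] [0.0011 0.0002]
```

View pics/holder.png

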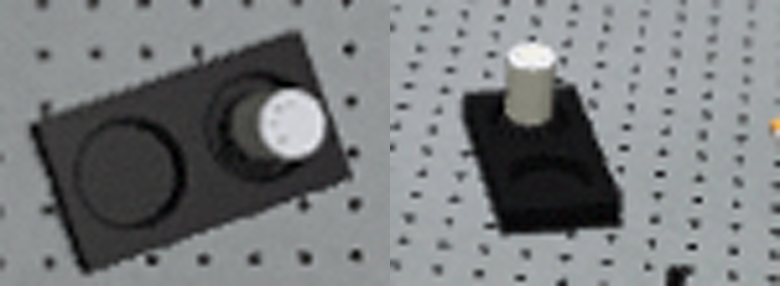

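In the holder crop, the empty well is centred at (129,172), the slim's top is at (292,123), and in the side half that top is at (531,55). Now I'll compute positions, and find the jaw direction at start.

Run:
```python
from h import *
from fit import fc
from scipy.spatial.transform import Rotation as R
print('---')
print('well',plane('top',fc((129,172),5.2,330,175),.018),'slimwell',plane('top',fc((258,127),5.2,330,175),.018))
print('slim top',plane('top',fc((292,123),5.2,330,175),.064),'side',plane('side',fc((141,55),5.2,250,120),.064))
c=plane('top',[fc(p,5.2,330,175) for p in((33,125),(297,31),(351,177),(85,271))],.018);m=c.mean(0);print('corners',c.round(4).tolist(),m)
e=(c[0]+c[3]-c[1]-c[2])/2;print('long',np.linalg.norm(e),np.degrees(np.arctan2(e[1],e[0])));e/=np.linalg.norm(e)
print('wells',m+.033*e,m-.033*e)
o=robot.get_obs();M=R.from_rotvec(o['tool_rot']).as_matrix();print(M.round(3));print('jaw deg',np.degrees(np.arctan2(M[1,0],M[0,0])))
```

```text
A top [0.5079 0.3211] side [0.5098 0.3217]
S1 top [0.4998 0.2752] side [0.5   0.275]
S2 top [0.4726 0.3477] side [0.4729 0.3479]
S3 top [0.4582 0.2562] side [0.4583 0.2583]
M top [0.4628 0.3019] side [0.464  0.3032]
B top [0.4229 0.2859] side [0.4238 0.2875]
tin [0.4651 0.3032] ang deg 21.412216889205915 rms 0.0009421599498944586
A [0.5079 0.32  ] [0.001  0.0014]
S1 [0.5011 0.2746] [-0.0011  0.0005]
S2 [0.472  0.3487] [ 0.0008 -0.0009]
S3 [0.4582 0.2578] [ 0.     -0.0005]
M [0.4651 0.3032] [-0.0017 -0.0007]
B [0.4223 0.2865] [0.0011 0.0002]
---
well [[ 0.41745978 -0.28503654]] slimwell [[ 0.43760757 -0.34765247]]
slim top [[ 0.43826165 -0.34826112]] side [[ 0.44036909 -0.34928355]]
corners [[0.4405, -0.2399], [0.483, -0.3681], [0.413, -0.392], [0.3712, -0.2629]] [ 0.42691946 -0.31570414]
long 0.13542054317860178 108.1296575153716
wells [ 0.4166509  -0.28434243] [ 0.43718802 -0.34706585]
[[ 0.371 -0.     0.929]
 [-0.929  0.002  0.371]
 [-0.002 -1.     0.   ]]
jaw deg -68.24086692012374
```

Emit:
play_rows:
  commands:
    - {"fingers": 1, "translation": [3, 8.3, 0], "turn": 7}
    - {"fingers": 1, "translation": [6, 16.6, 0], "turn": 14}
    - {"fingers": 1, "translation": [9, 24.9, 0], "turn": 21}
    - {"fingers": 1, "translation": [12, 33.2, 0], "turn": 28}
    - {"fingers": 1, "translation": [15, 41.5, 0], "turn": 35}
    - {"fingers": 1, "translation": [18, 49.8, 0], "turn": 42}
    - {"fingers": 1, "translation": [21, 58.1, 0], "turn": 49}
    - {"fingers": 1, "translation": [24, 66.4, 0], "turn": 56}
    - {"fingers": 1, "translation": [27, 74.7, 0], "turn": 63}
    - {"fingers": 1, "translation": [30.5, 83.1, 0], "turn": 70}
    - {"fingers": 1, "translation": [30.5, 83.1, 0], "turn": 77}
    - {"fingers": 1, "translation": [30.5, 83.1, 0], "turn": 84}

```text
time: 1.1
tool_pos: [0.3748, -0.0389, 0.2187]
tool_rot: [-1.56, -0.221, 0.22]
wrist_force: [-0.1, 0.1, -0.0]
grip_width: 1.001
```

Emit:
play_rows:
  commands:
    - {"fingers": 1, "translation": [13, 35, 0], "turn": 0}
    - {"fingers": 1, "translation": [13, 35, 0], "turn": 0}
    - {"fingers": 1, "translation": [13, 35, 0], "turn": 0}
    - {"fingers": 1, "translation": [13, 35, 0], "turn": 0}
    - {"fingers": 1, "translation": [13, 35, 0], "turn": 0}
    - {"fingers": 1, "translation": [13, 35, 0], "turn": 0}
    - {"fingers": 1, "translation": [13, 35, 0], "turn": 0}
    - {"fingers": 1, "translation": [13, 35, 0], "turn": 0}
    - {"fingers": 1, "translation": [13, 35, 0], "turn": 0}
    - {"fingers": 1, "translation": [13, 35, 0], "turn": 0}
    - {"fingers": 1, "translation": [13, 35, 0], "turn": 0}
    - {"fingers": 1, "translation": [13, 35, 0], "turn": 0}

```text
time: 2.1
tool_pos: [0.5042, 0.3086, 0.2178]
tool_rot: [-1.561, -0.215, 0.218]
wrist_force: [-0.3, 0.5, 0.1]
grip_width: 1.0
```

```bash
cat > st.py <<'E'
import sys
from h import *
from scipy.spatial.transform import Rotation as R
def st(x=None,y=None,z=None,a=None):
    o=robot.get_obs();M=R.from_rotvec(o['tool_rot']).as_matrix();p=o['tool_pos'];j=np.degrees(np.arctan2(M[1,0],M[0,0]))
    print('t',round(o['time'],2),'p',p.round(4),'jaw',round(j,2),'F',o['wrist_force'].round(1),'tau',o['torque'].round(2),'g',round(o['grip_width']*93,1),'qd',abs(o['qd']).max().round(3))
    if x is not None: print('delta cm',((np.array([x,y,z])-p)*100).round(2),'turn',round(a-j,2))
if __name__=='__main__': st(*map(float,sys.argv[1:]))
E
python3 st.py .5085 .3207 .16 21.6
```

```text
t 2.1 p [0.5042 0.3086 0.2178] jaw 15.8 F [-0.3  0.5  0.1] tau [-0.03 -0.05 -0.01] g 93.0 qd 0.027
delta cm [ 0.43  1.21 -5.78] turn 5.8
```

Emit:
play_rows:
  commands:
    - {"fingers": 1, "translation": [0.4, 1.2, -2], "turn": 5.8}
    - {"fingers": 1, "translation": [0.4, 1.2, -4], "turn": 5.8}
    - {"fingers": 1, "translation": [0.4, 1.2, -5.8], "turn": 5.8}
    - {"fingers": 1, "translation": [0.4, 1.2, -5.8], "turn": 5.8}
    - {"fingers": 1, "translation": [0.4, 1.2, -5.8], "turn": 5.8}
    - {"fingers": 1, "translation": [0.4, 1.2, -5.8], "turn": 5.8}

```text
time: 2.6
tool_pos: [0.5095, 0.3202, 0.1621]
tool_rot: [-1.551, -0.295, 0.293]
wrist_force: [0.3, -0.4, -0.9]
grip_width: 1.001
```

```bash
python3 st.py .5085 .3207 .062 21.6
python3 - <<'E'
from h import *
t=imaging.camera('top');s=imaging.camera('side')
np.save('pics/t1.npy',t);np.save('pics/s1.npy',s)
o=robot.get_obs()['tool_pos'];print('TCP px',proj('top',o),proj('side',o))
a=cv2.resize(t[140:240,70:170,::-1],(400,400),interpolation=cv2.INTER_CUBIC);b=cv2.resize(s[220:340,170:290,::-1],(400,400),interpolation=cv2.INTER_CUBIC)
for im,n,u0,v0,f in((a,'top',70,140,4),(b,'side',170,220,400/120)):
    q=(proj(n,o)[0]-[u0,v0]+.5)*f-.5; cv2.drawMarker(im,tuple(int(v) for v in q),(0,0,255),cv2.MARKER_CROSS,12,1)
cv2.imwrite('pics/h1.png',np.hstack([a,b]))
E
```

```text
t 2.6 p [0.5095 0.3202 0.1621] jaw 21.48 F [ 0.3 -0.4 -0.9] tau [ 0.02 -0.08  0.  ] g 93.1 qd 0.019
delta cm [ -0.1    0.05 -10.01] turn 0.12
TCP px [[ 84.63745029 168.6545379 ]] [[203.72608655 261.04126202]]
```

View pics/h1.png

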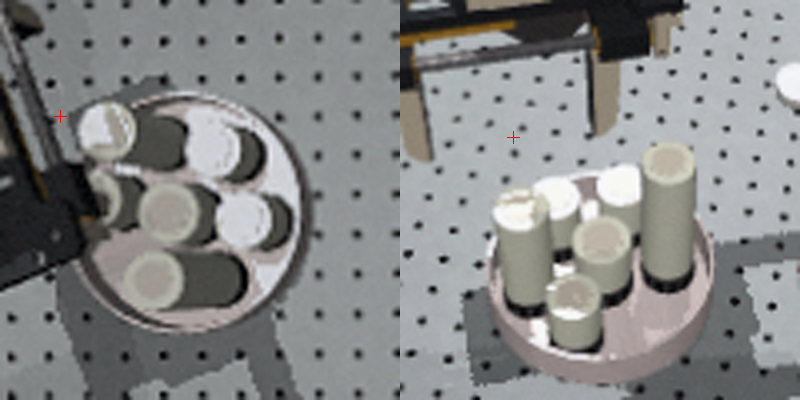

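The gripper straddles A: in the side half its tips are at (418,158) and (605,135), and their midpoint sits near the projected TCP at (513,137). Descending.

Emit:
play_rows:
  commands:
    - {"fingers": 1, "translation": [0, 0, -2], "turn": 0}
    - {"fingers": 1, "translation": [0, 0, -4], "turn": 0}
    - {"fingers": 1, "translation": [0, 0, -6], "turn": 0}
    - {"fingers": 1, "translation": [0, 0, -8], "turn": 0}
    - {"fingers": 1, "translation": [0, 0, -9.5], "turn": 0}
    - {"fingers": 1, "translation": [0, 0, -9.9], "turn": 0}
    - {"fingers": 0.7, "translation": [0, 0, -9.9], "turn": 0}
    - {"fingers": 0.5, "translation": [0, 0, -9.9], "turn": 0}
    - {"fingers": 0.48, "translation": [0, 0, -9.9], "turn": 0}
    - {"fingers": 0.48, "translation": [0, 0, -9.9], "turn": 0}
    - {"fingers": 0.48, "translation": [0, 0, -9.9], "turn": 0}

```text
time: 3.62
tool_pos: [0.5096, 0.3213, 0.0628]
tool_rot: [-1.55, -0.297, 0.294]
wrist_force: [0.3, -0.5, 0.6]
grip_width: 0.695
```

```bash
python3 st.py .5085 .3207 .062 21.6
python3 - <<'E'
from h import *
t=imaging.camera('top');s=imaging.camera('side')
a=cv2.resize(t[140:240,70:170,::-1],(400,400),interpolation=cv2.INTER_CUBIC);b=cv2.resize(s[240:320,180:260,::-1],(400,400),interpolation=cv2.INTER_CUBIC)
cv2.imwrite('pics/h2.png',np.hstack([a,b]))
E
```

```text
t 3.62 p [0.5096 0.3213 0.0628] jaw 21.56 F [ 0.3 -0.5  0.6] tau [ 0.   -0.09  0.  ] g 64.7 qd 0.006
delta cm [-0.11 -0.06 -0.08] turn 0.04
```

View pics/h2.png

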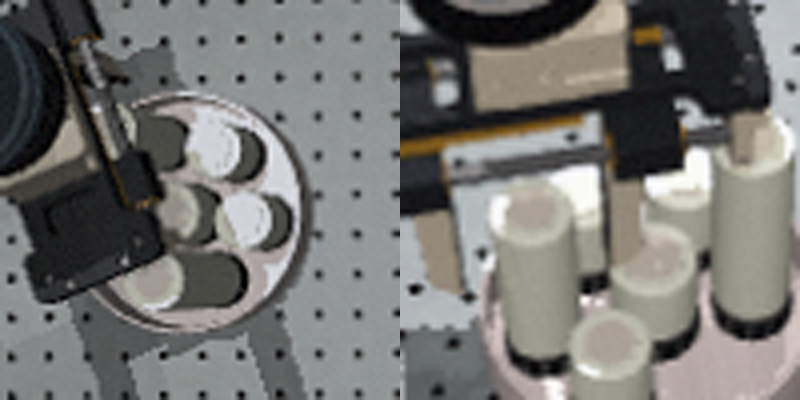

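A is centred between the fingers: the gap spans 462–608 and the barrel centre is at 533. Nothing is touched, so I'll close the jaws.

Emit:
play_rows:
  commands:
    - {"fingers": 0.45, "translation": [0, 0, 0], "turn": 0}
    - {"fingers": 0.42, "translation": [0, 0, 0], "turn": 0}
    - {"fingers": 0.42, "translation": [0, 0, 0], "turn": 0}
    - {"fingers": 0.38, "translation": [0, 0, 0], "turn": 0}
    - {"fingers": 0.34, "translation": [0, 0, 0], "turn": 0}
    - {"fingers": 0.3, "translation": [0, 0, 0], "turn": 0}
    - {"fingers": 0.2, "translation": [0, 0, 0], "turn": 0}
    - {"fingers": 0.1, "translation": [0, 0, 0], "turn": 0}
    - {"fingers": 0.1, "translation": [0, 0, 0], "turn": 0}
    - {"fingers": 0.1, "translation": [0, 0, 0], "turn": 0}
    - {"fingers": 0.1, "translation": [0, 0, 0], "turn": 0}
    - {"fingers": 0.1, "translation": [0, 0, 0], "turn": 0}

```text
time: 4.72
tool_pos: [0.5088, 0.321, 0.0616]
tool_rot: [-1.551, -0.295, 0.295]
wrist_force: [-0.5, -0.3, 0.1]
grip_width: 0.381
```

```bash
python3 st.py .5085 .3207 .062 21.6
```

```text
t 4.72 p [0.5088 0.321  0.0616] jaw 21.56 F [-0.5 -0.3  0.1] tau [-0.07  0.03  0.01] g 35.4 qd 0.001
delta cm [-0.03 -0.03  0.04] turn 0.04
```

Emit:
play_rows:
  commands:
    - {"fingers": 0.1, "translation": [0, 0, 0.5], "turn": 0}
    - {"fingers": 0.1, "translation": [0, 0, 1.5], "turn": 0}
    - {"fingers": 0.1, "translation": [0, 0, 3.5], "turn": 0}
    - {"fingers": 0.1, "translation": [0, 0, 6], "turn": 0}
    - {"fingers": 0.1, "translation": [0, 0, 8.5], "turn": 0}
    - {"fingers": 0.1, "translation": [0, 0, 10], "turn": 0}
    - {"fingers": 0.1, "translation": [0.4, -1.5, 10], "turn": 0}
    - {"fingers": 0.1, "translation": [1, -4, 10], "turn": 0}
    - {"fingers": 0.1, "translation": [1.8, -7, 10], "turn": 0}
    - {"fingers": 0.1, "translation": [2.6, -10, 10], "turn": 0}
    - {"fingers": 0.1, "translation": [3.4, -13, 10], "turn": 0}
    - {"fingers": 0.1, "translation": [4.2, -16, 10], "turn": 0}

```text
time: 5.72
tool_pos: [0.5511, 0.1598, 0.1625]
tool_rot: [-1.551, -0.296, 0.295]
wrist_force: [0.6, 0.1, -2.8]
grip_width: 0.384
```

Emit:
play_rows:
  commands:
    - {"fingers": 0.1, "translation": [0.8, -3, 0], "turn": 0}
    - {"fingers": 0.1, "translation": [1.6, -6, 0], "turn": 0}
    - {"fingers": 0.1, "translation": [2.4, -9, -1], "turn": 0}
    - {"fingers": 0.1, "translation": [3, -11, -2], "turn": 0}
    - {"fingers": 0.1, "translation": [3.3, -12.5, -3], "turn": 0}
    - {"fingers": 0.1, "translation": [3.3, -12.5, -5], "turn": 0}
    - {"fingers": 0.1, "translation": [3.3, -12.5, -7], "turn": 0}
    - {"fingers": 0.1, "translation": [3.3, -12.5, -8], "turn": 0}
    - {"fingers": 0.1, "translation": [3.3, -12.5, -8.7], "turn": 0}
    - {"fingers": 0.1, "translation": [3.3, -12.5, -9.2], "turn": 0}
    - {"fingers": 0.1, "translation": [3.3, -12.5, -9.5], "turn": 0}
    - {"fingers": 0.1, "translation": [3.3, -12.5, -9.5], "turn": 0}

```text
time: 6.72
tool_pos: [0.584, 0.0363, 0.0668]
tool_rot: [-1.551, -0.296, 0.295]
wrist_force: [0.1, -0.6, -2.8]
grip_width: 0.382
```

```bash
python3 st.py .5835 .0357 .062 21.6
python3 - <<'E'
from h import *
t=imaging.camera('top');s=imaging.camera('side')
a=cv2.resize(t[100:200,180:300,::-1],(400,333),interpolation=cv2.INTER_CUBIC);b=cv2.resize(s[140:240,170:290,::-1],(400,333),interpolation=cv2.INTER_CUBIC)
cv2.imwrite('pics/h3.png',np.hstack([a,b]))
E
```

```text
t 6.72 p [0.584  0.0363 0.0668] jaw 21.59 F [ 0.1 -0.6 -2.8] tau [-0.01 -0.14 -0.01] g 35.5 qd 0.012
delta cm [-0.05 -0.06 -0.48] turn 0.01
```

View pics/h3.png

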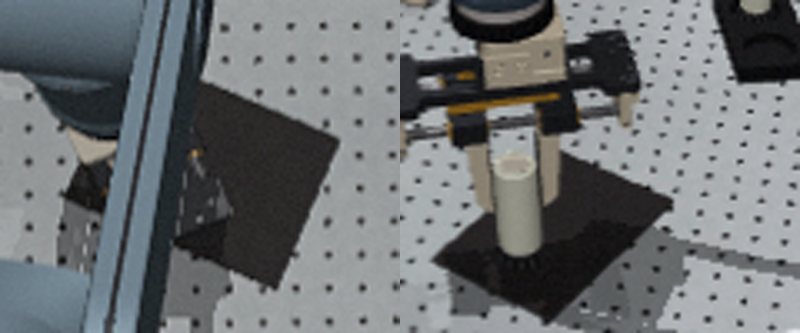

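The side half shows A upright over the mat at (518,210), about 5 mm above it. Lowering gently.

Emit:
play_rows:
  commands:
    - {"fingers": 0.1, "translation": [0, 0, -0.2], "turn": 0}
    - {"fingers": 0.1, "translation": [0, 0, -0.3], "turn": 0}
    - {"fingers": 0.1, "translation": [0, 0, -0.4], "turn": 0}
    - {"fingers": 0.1, "translation": [0, 0, -0.4], "turn": 0}
    - {"fingers": 0.1, "translation": [0, 0, -0.5], "turn": 0}
    - {"fingers": 0.1, "translation": [0, 0, -0.5], "turn": 0}
    - {"fingers": 0.1, "translation": [0, 0, -0.5], "turn": 0}

```text
time: 7.4
tool_pos: [0.5839, 0.036, 0.0616]
tool_rot: [-1.551, -0.295, 0.295]
wrist_force: [-0.4, -0.1, -2.2]
grip_width: 0.386
```

Emit:
play_rows:
  commands:
    - {"fingers": 0.1, "translation": [0, 0, -0.05], "turn": 0}
    - {"fingers": 0.1, "translation": [0, 0, -0.05], "turn": 0}
    - {"fingers": 0.1, "translation": [0, 0, -0.05], "turn": 0}

```text
time: 7.65
tool_pos: [0.584, 0.036, 0.0616]
tool_rot: [-1.551, -0.296, 0.295]
wrist_force: [-2.3, -0.2, 2.2]
grip_width: 0.381
```

```bash
python3 st.py
```

```text
t 7.65 p [0.584  0.036  0.0616] jaw 21.56 F [-2.3 -0.2  2.2] tau [ 0.03  0.2  -0.02] g 35.5 qd 0.002
```

On the mat. Opening, then rising.

Emit:
play_rows:
  commands:
    - {"fingers": 0.45, "translation": [0, 0, 0], "turn": 0}
    - {"fingers": 0.6, "translation": [0, 0, 0], "turn": 0}
    - {"fingers": 0.7, "translation": [0, 0, 0], "turn": 0}
    - {"fingers": 0.7, "translation": [0, 0, 0], "turn": 0}
    - {"fingers": 0.7, "translation": [0, 0, 0], "turn": 0}
    - {"fingers": 0.7, "translation": [0, 0, 2], "turn": 0}
    - {"fingers": 0.7, "translation": [0, 0, 5], "turn": 0}
    - {"fingers": 0.7, "translation": [0, 0, 8], "turn": 0}
    - {"fingers": 0.7, "translation": [0, 0, 10], "turn": 0}
    - {"fingers": 0.7, "translation": [0, 0, 10], "turn": 0}

```text
time: 8.48
tool_pos: [0.5869, 0.0358, 0.1663]
tool_rot: [-1.553, -0.302, 0.289]
wrist_force: [0.7, 0.1, 0.5]
grip_width: 0.699
```

```bash
python3 st.py .4230 .2867 .1616 21.6
```

```text
t 8.48 p [0.5869 0.0358 0.1663] jaw 21.57 F [0.7 0.1 0.5] tau [ 0.03 -0.15  0.01] g 65.0 qd 0.067
delta cm [-16.39  25.09  -0.47] turn 0.03
```

Emit:
play_rows:
  commands:
    - {"fingers": 0.7, "translation": [-1.6, 2.5, 0], "turn": 0}
    - {"fingers": 0.7, "translation": [-3.6, 5.6, 0], "turn": 0}
    - {"fingers": 0.7, "translation": [-5.6, 8.7, 0], "turn": 0}
    - {"fingers": 0.7, "translation": [-7.6, 11.8, 0], "turn": 0}
    - {"fingers": 0.7, "translation": [-9.6, 15, 0], "turn": 0}
    - {"fingers": 0.7, "translation": [-11.6, 18, 0], "turn": 0}
    - {"fingers": 0.7, "translation": [-13.5, 21, 0], "turn": 0}
    - {"fingers": 0.7, "translation": [-15, 23.5, 0], "turn": 0}
    - {"fingers": 0.7, "translation": [-16.1, 25.1, 0], "turn": 0}
    - {"fingers": 0.7, "translation": [-16.1, 25.1, 0], "turn": 0}
    - {"fingers": 0.7, "translation": [-16.1, 25.1, 0], "turn": 0}
    - {"fingers": 0.7, "translation": [-16.1, 25.1, 0], "turn": 0}

```text
time: 9.48
tool_pos: [0.4231, 0.2866, 0.1607]
tool_rot: [-1.551, -0.295, 0.296]
wrist_force: [0.4, 0.5, 0.8]
grip_width: 0.7
```

```bash
python3 st.py .4230 .2867 .0765 21.6
```

```text
t 9.48 p [0.4231 0.2866 0.1607] jaw 21.58 F [0.4 0.5 0.8] tau [-0.02 -0.16  0.07] g 65.1 qd 0.021
delta cm [-0.01  0.01 -8.42] turn 0.02
```

Emit:
play_rows:
  commands:
    - {"fingers": 0.7, "translation": [0, 0, -1], "turn": 0}
    - {"fingers": 0.7, "translation": [0, 0, -3], "turn": 0}
    - {"fingers": 0.7, "translation": [0, 0, -5], "turn": 0}
    - {"fingers": 0.7, "translation": [0, 0, -7], "turn": 0}
    - {"fingers": 0.7, "translation": [0, 0, -8.5], "turn": 0}
    - {"fingers": 0.7, "translation": [0, 0, -8.5], "turn": 0}
    - {"fingers": 0.7, "translation": [0, 0, -8.5], "turn": 0}

```text
time: 10.07
tool_pos: [0.4227, 0.2858, 0.075]
tool_rot: [-1.551, -0.292, 0.296]
wrist_force: [0.2, -0.5, 0.2]
grip_width: 0.704
```

```bash
python3 st.py
python3 - <<'E'
from h import *
t=imaging.camera('top');s=imaging.camera('side')
a=cv2.resize(t[140:240,70:170,::-1],(400,400),interpolation=cv2.INTER_CUBIC);b=cv2.resize(s[240:320,190:270,::-1],(400,400),interpolation=cv2.INTER_CUBIC)
cv2.imwrite('pics/h4.png',np.hstack([a,b]))
E
```

```text
t 10.07 p [0.4227 0.2858 0.075 ] jaw 21.46 F [ 0.2 -0.5  0.2] tau [-0.01 -0.07 -0.01] g 65.4 qd 0.034
```

View pics/h4.png

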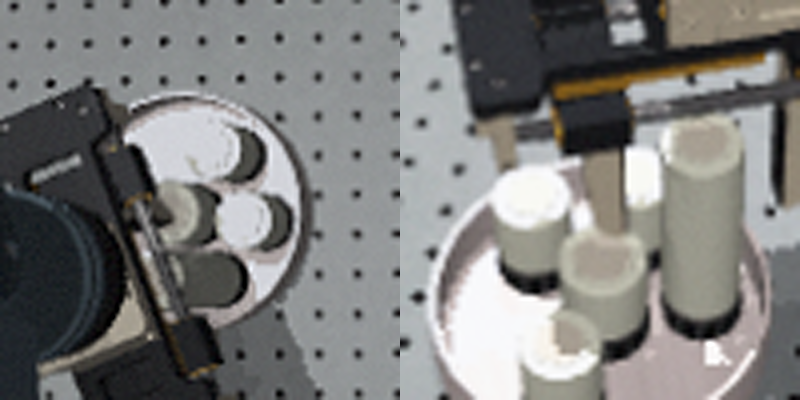

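A's place is empty. The jaws (inner edges at 628 and 775) straddle B, whose centre is at 703. Closing.

Emit:
play_rows:
  commands:
    - {"fingers": 0.5, "translation": [0, 0, 0], "turn": 0}
    - {"fingers": 0.45, "translation": [0, 0, 0], "turn": 0}
    - {"fingers": 0.42, "translation": [0, 0, 0], "turn": 0}
    - {"fingers": 0.42, "translation": [0, 0, 0], "turn": 0}
    - {"fingers": 0.38, "translation": [0, 0, 0], "turn": 0}
    - {"fingers": 0.34, "translation": [0, 0, 0], "turn": 0}
    - {"fingers": 0.2, "translation": [0, 0, 0], "turn": 0}
    - {"fingers": 0.1, "translation": [0, 0, 0], "turn": 0}
    - {"fingers": 0.1, "translation": [0, 0, 0], "turn": 0}
    - {"fingers": 0.1, "translation": [0, 0, 0], "turn": 0}
    - {"fingers": 0.1, "translation": [0, 0, 0], "turn": 0}
    - {"fingers": 0.1, "translation": [0, 0, 0], "turn": 0}

```text
time: 11.17
tool_pos: [0.4229, 0.2871, 0.0764]
tool_rot: [-1.55, -0.295, 0.295]
wrist_force: [-1.7, -0.1, 5.7]
grip_width: 0.382
```

```bash
python3 st.py .5475 -.0484 .0775 21.6
```

```text
t 11.17 p [0.4229 0.2871 0.0764] jaw 21.56 F [-1.7 -0.1  5.7] tau [-0.1   0.21  0.02] g 35.6 qd 0.001
delta cm [ 12.46 -33.55   0.11] turn 0.04
```

Emit:
play_rows:
  commands:
    - {"fingers": 0.1, "translation": [0, 0, 0.5], "turn": 0}
    - {"fingers": 0.1, "translation": [0, 0, 1.5], "turn": 0}
    - {"fingers": 0.1, "translation": [0, 0, 3.5], "turn": 0}
    - {"fingers": 0.1, "translation": [0, 0, 6], "turn": 0}
    - {"fingers": 0.1, "translation": [0, 0, 8.5], "turn": 0}
    - {"fingers": 0.1, "translation": [0, 0, 10.5], "turn": 0}
    - {"fingers": 0.1, "translation": [0.5, -1.4, 11], "turn": 0}
    - {"fingers": 0.1, "translation": [1.5, -4, 11], "turn": 0}
    - {"fingers": 0.1, "translation": [2.6, -7, 11], "turn": 0}
    - {"fingers": 0.1, "translation": [3.7, -10, 11], "turn": 0}
    - {"fingers": 0.1, "translation": [4.8, -13, 11], "turn": 0}
    - {"fingers": 0.1, "translation": [6, -16, 11], "turn": 0}

```text
time: 12.17
tool_pos: [0.4828, 0.1257, 0.1865]
tool_rot: [-1.55, -0.295, 0.296]
wrist_force: [0.0, -0.2, -3.4]
grip_width: 0.384
```

Emit:
play_rows:
  commands:
    - {"fingers": 0.1, "translation": [1.1, -3, 0], "turn": 0}
    - {"fingers": 0.1, "translation": [2.2, -6, 0], "turn": 0}
    - {"fingers": 0.1, "translation": [3.3, -9, 0], "turn": 0}
    - {"fingers": 0.1, "translation": [4.4, -12, 0], "turn": 0}
    - {"fingers": 0.1, "translation": [5.5, -14.8, 0], "turn": 0}
    - {"fingers": 0.1, "translation": [6.2, -16.7, 0], "turn": 0}
    - {"fingers": 0.1, "translation": [6.5, -17.5, -1], "turn": 0}
    - {"fingers": 0.1, "translation": [6.5, -17.5, -3], "turn": 0}
    - {"fingers": 0.1, "translation": [6.5, -17.5, -5], "turn": 0}
    - {"fingers": 0.1, "translation": [6.5, -17.5, -7], "turn": 0}
    - {"fingers": 0.1, "translation": [6.5, -17.5, -8.5], "turn": 0}
    - {"fingers": 0.1, "translation": [6.5, -17.5, -9.5], "turn": 0}

```text
time: 13.17
tool_pos: [0.5461, -0.0468, 0.0888]
tool_rot: [-1.548, -0.293, 0.298]
wrist_force: [-0.0, 0.1, -3.3]
grip_width: 0.386
```

Emit:
play_rows:
  commands:
    - {"fingers": 0.1, "translation": [0, 0, -0.5], "turn": 0}
    - {"fingers": 0.1, "translation": [0, 0, -0.9], "turn": 0}
    - {"fingers": 0.1, "translation": [0, 0, -1.2], "turn": 0}
    - {"fingers": 0.1, "translation": [0, 0, -1.3], "turn": 0}
    - {"fingers": 0.1, "translation": [0, 0, -1.4], "turn": 0}
    - {"fingers": 0.1, "translation": [0, 0, -1.5], "turn": 0}
    - {"fingers": 0.1, "translation": [0, 0, -1.5], "turn": 0}
    - {"fingers": 0.1, "translation": [0, 0, -1.5], "turn": 0}

```text
time: 13.83
tool_pos: [0.5481, -0.048, 0.0765]
tool_rot: [-1.551, -0.296, 0.295]
wrist_force: [0.9, 1.0, -3.5]
grip_width: 0.38
```

```bash
python3 st.py .5480 -.0484 .0775 21.6
```

```text
t 13.83 p [ 0.5481 -0.048   0.0765] jaw 21.56 F [ 0.9  1.  -3.5] tau [ 0.02 -0.08 -0.  ] g 35.4 qd 0.002
delta cm [-0.01 -0.04  0.1 ] turn 0.04
```

Emit:
play_rows:
  commands:
    - {"fingers": 0.1, "translation": [0, 0, -0.05], "turn": 0}
    - {"fingers": 0.1, "translation": [0, 0, -0.05], "turn": 0}
    - {"fingers": 0.1, "translation": [0, 0, -0.05], "turn": 0}

```text
time: 14.08
tool_pos: [0.5482, -0.0481, 0.0764]
tool_rot: [-1.551, -0.296, 0.295]
wrist_force: [-2.4, 0.1, 3.8]
grip_width: 0.387
```

Emit:
play_rows:
  commands:
    - {"fingers": 0.45, "translation": [0, 0, 0], "turn": 0}
    - {"fingers": 0.6, "translation": [0, 0, 0], "turn": 0}
    - {"fingers": 0.7, "translation": [0, 0, 0], "turn": 0}
    - {"fingers": 0.7, "translation": [0, 0, 0], "turn": 0}
    - {"fingers": 0.7, "translation": [0, 0, 0], "turn": 0}
    - {"fingers": 0.7, "translation": [0, 0, 2], "turn": 0}
    - {"fingers": 0.7, "translation": [0, 0, 5], "turn": 0}
    - {"fingers": 0.7, "translation": [0, 0, 8], "turn": 0}
    - {"fingers": 0.7, "translation": [0, 0, 10], "turn": 0}
    - {"fingers": 0.7, "translation": [-0.5, 2, 10], "turn": 0}
    - {"fingers": 0.7, "translation": [-1.2, 5, 10], "turn": 0}
    - {"fingers": 0.7, "translation": [-1.9, 8, 10], "turn": 0}

```text
time: 15.08
tool_pos: [0.5291, 0.0322, 0.1761]
tool_rot: [-1.551, -0.294, 0.293]
wrist_force: [0.9, 0.4, -0.7]
grip_width: 0.699
```

Emit:
play_rows:
  commands:
    - {"fingers": 0.7, "translation": [-0.7, 3, 0], "turn": 0}
    - {"fingers": 0.7, "translation": [-1.4, 6, 0], "turn": 0}
    - {"fingers": 0.7, "translation": [-2.1, 9, 0], "turn": 0}
    - {"fingers": 0.7, "translation": [-2.8, 12, 0], "turn": 0}
    - {"fingers": 0.7, "translation": [-3.5, 15, 0], "turn": 0}
    - {"fingers": 0.7, "translation": [-4.2, 18, 0], "turn": 0}
    - {"fingers": 0.7, "translation": [-4.9, 21, 0], "turn": 0}
    - {"fingers": 0.7, "translation": [-5.6, 24, 0], "turn": 0}
    - {"fingers": 0.7, "translation": [-6.3, 26.3, 0], "turn": 0}
    - {"fingers": 0.7, "translation": [-6.5, 27.1, 0], "turn": 0}
    - {"fingers": 0.7, "translation": [-6.5, 27.1, 0], "turn": 0}
    - {"fingers": 0.7, "translation": [-6.5, 27.1, 0], "turn": 0}

```text
time: 16.08
tool_pos: [0.4639, 0.3027, 0.1755]
tool_rot: [-1.551, -0.296, 0.296]
wrist_force: [1.0, -1.7, -0.4]
grip_width: 0.702
```

```bash
python3 st.py .4642 .3030 .023 21.6;  python3 - <<'E'
from h import *
s=imaging.camera('side')
a=cv2.resize(s[240:320,190:270,::-1],(400,400),interpolation=cv2.INTER_CUBIC);b=cv2.resize(s[140:240,170:290,::-1],(480,400),interpolation=cv2.INTER_CUBIC)
cv2.imwrite('pics/h5.png',np.hstack([a,b[:,:400]]))
E
```

```text
t 16.08 p [0.4639 0.3027 0.1755] jaw 21.63 F [ 1.  -1.7 -0.4] tau [ 0.01 -0.14 -0.01] g 65.3 qd 0.028
delta cm [  0.03   0.03 -15.25] turn -0.03
```

View pics/h5.png

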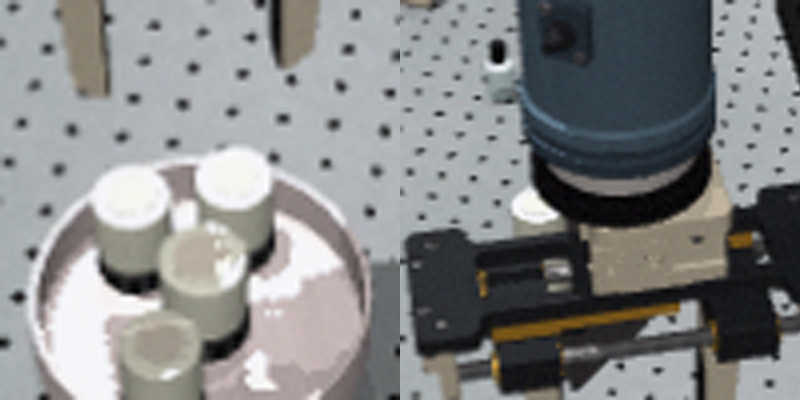

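The tin now holds only the wide, at (203,285), and the three shorts, with the jaw line clear. Descending to the wide.

Emit:
play_rows:
  commands:
    - {"fingers": 0.7, "translation": [0, 0, -2], "turn": 0}
    - {"fingers": 0.7, "translation": [0, 0, -4.5], "turn": 0}
    - {"fingers": 0.7, "translation": [0, 0, -7], "turn": 0}
    - {"fingers": 0.7, "translation": [0, 0, -9.5], "turn": 0}
    - {"fingers": 0.7, "translation": [0, 0, -12], "turn": 0}
    - {"fingers": 0.7, "translation": [0, 0, -14], "turn": 0}
    - {"fingers": 0.7, "translation": [0, 0, -15], "turn": 0}
    - {"fingers": 0.7, "translation": [0, 0, -15.2], "turn": 0}
    - {"fingers": 0.7, "translation": [0, 0, -15.2], "turn": 0}
    - {"fingers": 0.55, "translation": [0, 0, -15.2], "turn": 0}
    - {"fingers": 0.47, "translation": [0, 0, -15.2], "turn": 0}
    - {"fingers": 0.46, "translation": [0, 0, -15.2], "turn": 0}

```text
time: 17.13
tool_pos: [0.4649, 0.3034, 0.025]
tool_rot: [-1.55, -0.297, 0.293]
wrist_force: [-1.1, -0.4, 0.1]
grip_width: 0.536
```

Emit:
play_rows:
  commands:
    - {"fingers": 0.44, "translation": [0, 0, 0], "turn": 0}
    - {"fingers": 0.42, "translation": [0, 0, 0], "turn": 0}
    - {"fingers": 0.4, "translation": [0, 0, 0], "turn": 0}
    - {"fingers": 0.3, "translation": [0, 0, 0], "turn": 0}
    - {"fingers": 0.1, "translation": [0, 0, 0], "turn": 0}
    - {"fingers": 0.1, "translation": [0, 0, 0], "turn": 0}
    - {"fingers": 0.1, "translation": [0, 0, 0], "turn": 0}
    - {"fingers": 0.1, "translation": [0, 0, 0], "turn": 0}
    - {"fingers": 0.1, "translation": [0, 0, 0], "turn": 0}
    - {"fingers": 0.1, "translation": [0, 0, 0], "turn": 0}

```text
time: 17.97
tool_pos: [0.4636, 0.3031, 0.0242]
tool_rot: [-1.551, -0.295, 0.296]
wrist_force: [-2.1, -1.4, 6.3]
grip_width: 0.424
```

```bash
python3 st.py .417 -.2847 .029 18.1
```

```text
t 17.97 p [0.4636 0.3031 0.0242] jaw 21.58 F [-2.1 -1.4  6.3] tau [-0.23  0.37  0.  ] g 39.4 qd 0.001
delta cm [ -4.66 -58.78   0.48] turn -3.48
```

Emit:
play_rows:
  commands:
    - {"fingers": 0.1, "translation": [0, 0, 0.5], "turn": 0}
    - {"fingers": 0.1, "translation": [0, 0, 1.5], "turn": 0}
    - {"fingers": 0.1, "translation": [0, 0, 3.5], "turn": 0}
    - {"fingers": 0.1, "translation": [0, 0, 6], "turn": 0}
    - {"fingers": 0.1, "translation": [0, 0, 8.5], "turn": 0}
    - {"fingers": 0.1, "translation": [0, 0, 10.5], "turn": 0}
    - {"fingers": 0.1, "translation": [-0.1, -1.5, 11], "turn": 0}
    - {"fingers": 0.1, "translation": [-0.3, -4, 11], "turn": 0}
    - {"fingers": 0.1, "translation": [-0.5, -7, 11], "turn": 0}
    - {"fingers": 0.1, "translation": [-0.8, -10, 11], "turn": 0}
    - {"fingers": 0.1, "translation": [-1, -13, 11], "turn": 0}
    - {"fingers": 0.1, "translation": [-1.3, -16, 11], "turn": 0}

```text
time: 18.97
tool_pos: [0.4508, 0.1419, 0.1343]
tool_rot: [-1.551, -0.297, 0.295]
wrist_force: [-0.1, -0.3, -2.7]
grip_width: 0.424
```

Emit:
play_rows:
  commands:
    - {"fingers": 0.1, "translation": [-0.2, -3, 0], "turn": 0}
    - {"fingers": 0.1, "translation": [-0.5, -6, 0], "turn": 0}
    - {"fingers": 0.1, "translation": [-0.7, -9, 0], "turn": 0}
    - {"fingers": 0.1, "translation": [-1, -12, 0], "turn": 0}
    - {"fingers": 0.1, "translation": [-1.2, -15, 0], "turn": 0}
    - {"fingers": 0.1, "translation": [-1.5, -18, 0], "turn": 0}
    - {"fingers": 0.1, "translation": [-1.7, -21, 0], "turn": 0}
    - {"fingers": 0.1, "translation": [-2, -24, 0], "turn": 0}
    - {"fingers": 0.1, "translation": [-2.2, -27, 0], "turn": -1}
    - {"fingers": 0.1, "translation": [-2.5, -30, 0], "turn": -1.5}
    - {"fingers": 0.1, "translation": [-2.7, -33, 0], "turn": -2.5}
    - {"fingers": 0.1, "translation": [-3, -36, 0], "turn": -3.5}

```text
time: 19.97
tool_pos: [0.4208, -0.2186, 0.1344]
tool_rot: [-1.557, -0.247, 0.246]
wrist_force: [0.5, -0.8, -1.5]
grip_width: 0.423
```

Emit:
play_rows:
  commands:
    - {"fingers": 0.1, "translation": [-0.2, -3, 0], "turn": 0}
    - {"fingers": 0.1, "translation": [-0.3, -5, 0], "turn": 0}
    - {"fingers": 0.1, "translation": [-0.4, -6.4, -1], "turn": 0}
    - {"fingers": 0.1, "translation": [-0.4, -6.8, -3], "turn": 0}
    - {"fingers": 0.1, "translation": [-0.4, -6.8, -5], "turn": 0}
    - {"fingers": 0.1, "translation": [-0.4, -6.8, -7], "turn": 0}
    - {"fingers": 0.1, "translation": [-0.4, -6.8, -8], "turn": 0}
    - {"fingers": 0.1, "translation": [-0.4, -6.8, -8.5], "turn": 0}
    - {"fingers": 0.1, "translation": [-0.4, -6.8, -8.5], "turn": 0}
    - {"fingers": 0.1, "translation": [-0.4, -6.8, -8.5], "turn": 0}

```text
time: 20.8
tool_pos: [0.4173, -0.285, 0.0491]
tool_rot: [-1.557, -0.248, 0.248]
wrist_force: [0.7, 0.0, -1.1]
grip_width: 0.429
```

```bash
python3 st.py .417 -.2847 .0275 18.1
python3 - <<'E'
from h import *
t=imaging.camera('top');s=imaging.camera('side')
a=cv2.resize(t[165:240,320:420,::-1],(400,300),interpolation=cv2.INTER_CUBIC);b=cv2.resize(s[110:170,250:330,::-1],(400,300),interpolation=cv2.INTER_CUBIC)
cv2.imwrite('pics/h6.png',np.hstack([a,b]))
E
```

```text
t 20.8 p [ 0.4173 -0.285   0.0491] jaw 18.09 F [ 0.7  0.  -1.1] tau [-0.03 -0.11 -0.  ] g 39.9 qd 0.017
delta cm [-0.03  0.03 -2.16] turn 0.01
```

View pics/h6.png

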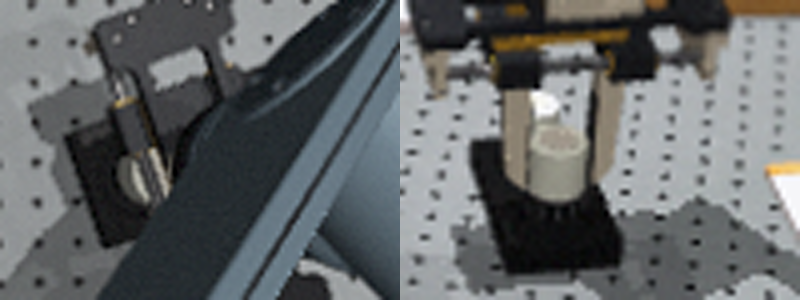

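The wide hangs upright over the front well, at (557,170) in the right half. Lowering in.

Emit:
play_rows:
  commands:
    - {"fingers": 0.1, "translation": [0, 0, -0.4], "turn": 0}
    - {"fingers": 0.1, "translation": [0, 0, -0.8], "turn": 0}
    - {"fingers": 0.1, "translation": [0, 0, -1.1], "turn": 0}
    - {"fingers": 0.1, "translation": [0, 0, -1.4], "turn": 0}
    - {"fingers": 0.1, "translation": [0, 0, -1.7], "turn": 0}
    - {"fingers": 0.1, "translation": [0, 0, -1.9], "turn": 0}
    - {"fingers": 0.1, "translation": [0, 0, -2], "turn": 0}
    - {"fingers": 0.1, "translation": [0, 0, -2.1], "turn": 0}
    - {"fingers": 0.1, "translation": [0, 0, -2.15], "turn": 0}
    - {"fingers": 0.1, "translation": [0, 0, -2.15], "turn": 0}
    - {"fingers": 0.1, "translation": [0, 0, -2.15], "turn": 0}

```text
time: 21.82
tool_pos: [0.417, -0.285, 0.0272]
tool_rot: [-1.557, -0.247, 0.247]
wrist_force: [0.5, 0.7, -2.2]
grip_width: 0.422
```

```bash
python3 st.py
```

```text
t 21.82 p [ 0.417  -0.285   0.0272] jaw 18.06 F [ 0.5  0.7 -2.2] tau [-0.04 -0.09 -0.  ] g 39.3 qd 0.002
```

Emit:
play_rows:
  commands:
    - {"fingers": 0.1, "translation": [0, 0, -0.05], "turn": 0}
    - {"fingers": 0.1, "translation": [0, 0, -0.05], "turn": 0}
    - {"fingers": 0.1, "translation": [0, 0, -0.05], "turn": 0}

```text
time: 22.07
tool_pos: [0.417, -0.2851, 0.0272]
tool_rot: [-1.557, -0.248, 0.247]
wrist_force: [-1.1, 1.1, 4.6]
grip_width: 0.427
```

Emit:
play_rows:
  commands:
    - {"fingers": 0.5, "translation": [0, 0, 0], "turn": 0}
    - {"fingers": 0.65, "translation": [0, 0, 0], "turn": 0}
    - {"fingers": 0.65, "translation": [0, 0, 0], "turn": 0}
    - {"fingers": 0.65, "translation": [0, 0, 0], "turn": 0}
    - {"fingers": 0.65, "translation": [0, 0, 1], "turn": 0}
    - {"fingers": 0.65, "translation": [0, 0, 3], "turn": 0}
    - {"fingers": 0.65, "translation": [0, 0, 6], "turn": 0}
    - {"fingers": 0.65, "translation": [0, 0, 9], "turn": 0}
    - {"fingers": 0.65, "translation": [0.5, -1.5, 10], "turn": 0}
    - {"fingers": 0.65, "translation": [1.5, -4.5, 10], "turn": 0}
    - {"fingers": 0.65, "translation": [2.2, -6.4, 10], "turn": 0}
    - {"fingers": 0.65, "translation": [2.2, -6.4, 10], "turn": 0}

```text
time: 23.07
tool_pos: [0.4404, -0.3531, 0.1282]
tool_rot: [-1.562, -0.248, 0.245]
wrist_force: [0.3, -0.2, 1.2]
grip_width: 0.648
```

Emit:
play_rows:
  commands:
    - {"fingers": 0.65, "translation": [0, 0, -1.5], "turn": 0}
    - {"fingers": 0.65, "translation": [0, 0, -4], "turn": 0}
    - {"fingers": 0.65, "translation": [0, 0, -6.5], "turn": 0}
    - {"fingers": 0.65, "translation": [0, 0, -8.5], "turn": 0}
    - {"fingers": 0.65, "translation": [0, 0, -9.7], "turn": 0}
    - {"fingers": 0.65, "translation": [0, 0, -10], "turn": 0}
    - {"fingers": 0.65, "translation": [0, 0, -10], "turn": 0}

```text
time: 23.65
tool_pos: [0.4382, -0.3478, 0.026]
tool_rot: [-1.554, -0.246, 0.248]
wrist_force: [0.1, -0.5, 0.5]
grip_width: 0.646
```

```bash
python3 st.py .439 -.3485 .0272 18.1
python3 - <<'E'
from h import *
t=imaging.camera('top');s=imaging.camera('side')
a=cv2.resize(t[165:240,320:420,::-1],(400,300),interpolation=cv2.INTER_CUBIC);b=cv2.resize(s[110:170,250:330,::-1],(400,300),interpolation=cv2.INTER_CUBIC)
cv2.imwrite('pics/h7.png',np.hstack([a,b]))
E
```

```text
t 23.65 p [ 0.4382 -0.3478  0.026 ] jaw 18.07 F [ 0.1 -0.5  0.5] tau [-0.01 -0.12  0.01] g 60.1 qd 0.029
delta cm [ 0.08 -0.07  0.12] turn 0.03
```

View pics/h7.png

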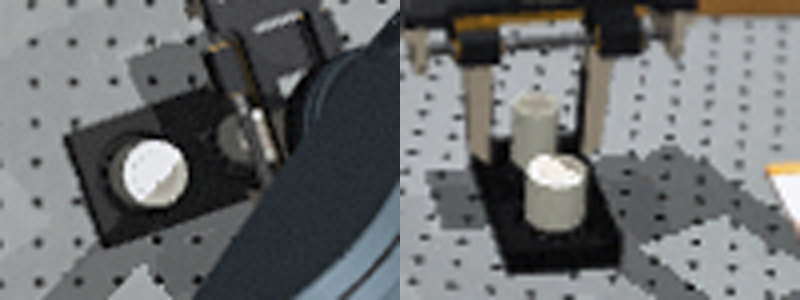

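The wide stands upright in its well, at (155,172) in the left half. The jaws (492 and 583) straddle the slim, centred at 535. Closing.

Emit:
play_rows:
  commands:
    - {"fingers": 0.5, "translation": [0, 0, 0], "turn": 0}
    - {"fingers": 0.42, "translation": [0, 0, 0], "turn": 0}
    - {"fingers": 0.4, "translation": [0, 0, 0], "turn": 0}
    - {"fingers": 0.37, "translation": [0, 0, 0], "turn": 0}
    - {"fingers": 0.34, "translation": [0, 0, 0], "turn": 0}
    - {"fingers": 0.3, "translation": [0, 0, 0], "turn": 0}
    - {"fingers": 0.1, "translation": [0, 0, 0], "turn": 0}
    - {"fingers": 0.1, "translation": [0, 0, 0], "turn": 0}
    - {"fingers": 0.1, "translation": [0, 0, 0], "turn": 0}
    - {"fingers": 0.1, "translation": [0, 0, 0], "turn": 0}
    - {"fingers": 0.1, "translation": [0, 0, 0], "turn": 0}

```text
time: 24.67
tool_pos: [0.4389, -0.3491, 0.0269]
tool_rot: [-1.557, -0.247, 0.247]
wrist_force: [-2.4, 0.7, 5.4]
grip_width: 0.337
```

```bash
python3 st.py .4651 .3032 .0245 21.6
```

```text
t 24.67 p [ 0.4389 -0.3491  0.0269] jaw 18.06 F [-2.4  0.7  5.4] tau [0.05 0.2  0.01] g 31.4 qd 0.001
delta cm [ 2.62 65.23 -0.24] turn 3.54
```

Emit:
play_rows:
  commands:
    - {"fingers": 0.1, "translation": [0, 0, 0.5], "turn": 0}
    - {"fingers": 0.1, "translation": [0, 0, 1.5], "turn": 0}
    - {"fingers": 0.1, "translation": [0, 0, 3.5], "turn": 0}
    - {"fingers": 0.1, "translation": [0, 0, 6], "turn": 0}
    - {"fingers": 0.1, "translation": [0, 0, 8.5], "turn": 0}
    - {"fingers": 0.1, "translation": [0, 0, 10.5], "turn": 0}
    - {"fingers": 0.1, "translation": [0, 1.5, 11], "turn": 0}
    - {"fingers": 0.1, "translation": [0, 4, 11], "turn": 0}
    - {"fingers": 0.1, "translation": [0, 7, 11], "turn": 0}
    - {"fingers": 0.1, "translation": [0, 10, 11], "turn": 0}
    - {"fingers": 0.1, "translation": [0, 13, 11], "turn": 0}
    - {"fingers": 0.1, "translation": [0, 16, 11], "turn": 0}

```text
time: 25.67
tool_pos: [0.4378, -0.1862, 0.1359]
tool_rot: [-1.555, -0.246, 0.248]
wrist_force: [0.1, -0.7, -1.6]
grip_width: 0.338
```

Emit:
play_rows:
  commands:
    - {"fingers": 0.1, "translation": [0, 3, 0], "turn": 0}
    - {"fingers": 0.1, "translation": [0, 6, 0], "turn": 0}
    - {"fingers": 0.1, "translation": [0, 9, 0], "turn": 0}
    - {"fingers": 0.1, "translation": [0, 12, 0], "turn": 0}
    - {"fingers": 0.1, "translation": [0.2, 15, 0], "turn": 0}
    - {"fingers": 0.1, "translation": [0.5, 18, 0], "turn": 0}
    - {"fingers": 0.1, "translation": [0.8, 21, 0], "turn": 0}
    - {"fingers": 0.1, "translation": [1.1, 24, 0], "turn": 0}
    - {"fingers": 0.1, "translation": [1.4, 27, 0], "turn": 1}
    - {"fingers": 0.1, "translation": [1.7, 30, 0], "turn": 2}
    - {"fingers": 0.1, "translation": [2, 33, 0], "turn": 3}
    - {"fingers": 0.1, "translation": [2.3, 36, 0], "turn": 3.5}

```text
time: 26.67
tool_pos: [0.4602, 0.1732, 0.136]
tool_rot: [-1.55, -0.295, 0.297]
wrist_force: [0.5, 0.3, -3.4]
grip_width: 0.34
```

Emit:
play_rows:
  commands:
    - {"fingers": 0.1, "translation": [0.1, 3, 0], "turn": 0}
    - {"fingers": 0.1, "translation": [0.2, 6, 0], "turn": 0}
    - {"fingers": 0.1, "translation": [0.3, 9, 0], "turn": 0}
    - {"fingers": 0.1, "translation": [0.3, 11.3, 0], "turn": 0}
    - {"fingers": 0.1, "translation": [0.3, 12.8, 0], "turn": 0}
    - {"fingers": 0.1, "translation": [0.3, 13.2, 0], "turn": 0}
    - {"fingers": 0.1, "translation": [0.3, 13.2, -1], "turn": 0}
    - {"fingers": 0.1, "translation": [0.3, 13.2, -2.5], "turn": 0}
    - {"fingers": 0.1, "translation": [0.3, 13.2, -3.5], "turn": 0}
    - {"fingers": 0.1, "translation": [0.3, 13.2, -4], "turn": 0}
    - {"fingers": 0.1, "translation": [0.3, 13.2, -4], "turn": 0}
    - {"fingers": 0.1, "translation": [0.3, 13.2, -4], "turn": 0}

```text
time: 27.67
tool_pos: [0.4648, 0.3023, 0.0963]
tool_rot: [-1.551, -0.294, 0.295]
wrist_force: [0.8, 0.4, -1.3]
grip_width: 0.343
```

```bash
python3 st.py .4648 .3032 .0245 21.6
python3 - <<'E'
from h import *
t=imaging.camera('top');s=imaging.camera('side')
a=cv2.resize(t[150:230,75:155,::-1],(400,400),interpolation=cv2.INTER_CUBIC);b=cv2.resize(s[230:340,180:280,::-1],(364,400),interpolation=cv2.INTER_CUBIC)
cv2.imwrite('pics/h8.png',np.hstack([a,b]))
E
```

```text
t 27.67 p [0.4648 0.3023 0.0963] jaw 21.5 F [ 0.8  0.4 -1.3] tau [-0.02 -0.12  0.05] g 31.9 qd 0.021
delta cm [ 0.    0.09 -7.18] turn 0.1
```

View pics/h8.png

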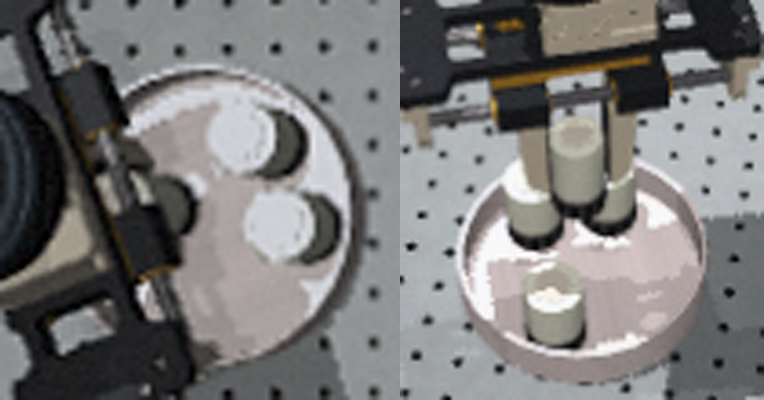

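The slim hangs upright over the tin's middle, at (577,165) in the right half, with the three shorts in place. Setting it down.

Emit:
play_rows:
  commands:
    - {"fingers": 0.1, "translation": [0, 0.05, -1], "turn": 0}
    - {"fingers": 0.1, "translation": [0, 0.05, -2.5], "turn": 0}
    - {"fingers": 0.1, "translation": [0, 0.05, -4], "turn": 0}
    - {"fingers": 0.1, "translation": [0, 0.05, -5.2], "turn": 0}
    - {"fingers": 0.1, "translation": [0, 0.05, -6.2], "turn": 0}
    - {"fingers": 0.1, "translation": [0, 0.05, -6.7], "turn": 0}
    - {"fingers": 0.1, "translation": [0, 0.05, -7], "turn": 0}
    - {"fingers": 0.1, "translation": [0, 0.05, -7.1], "turn": 0}
    - {"fingers": 0.1, "translation": [0, 0.05, -7.2], "turn": 0}
    - {"fingers": 0.1, "translation": [0, 0.05, -7.25], "turn": 0}
    - {"fingers": 0.1, "translation": [0, 0.05, -7.25], "turn": 0}
    - {"fingers": 0.1, "translation": [0, 0.05, -7.25], "turn": 0}

```text
time: 28.77
tool_pos: [0.4652, 0.3037, 0.0246]
tool_rot: [-1.55, -0.296, 0.294]
wrist_force: [0.3, 0.0, -1.9]
grip_width: 0.34
```

```bash
python3 st.py .4648 .3032 .0245 21.6
```

```text
t 28.77 p [0.4652 0.3037 0.0246] jaw 21.56 F [ 0.3  0.  -1.9] tau [-0.07 -0.09 -0.01] g 31.6 qd 0.002
delta cm [-0.04 -0.05 -0.01] turn 0.04
```

Emit:
play_rows:
  commands:
    - {"fingers": 0.1, "translation": [0, 0, -0.05], "turn": 0}
    - {"fingers": 0.1, "translation": [0, 0, -0.1], "turn": 0}
    - {"fingers": 0.1, "translation": [0, 0, -0.1], "turn": 0}
    - {"fingers": 0.1, "translation": [0, 0, -0.1], "turn": 0}

```text
time: 29.1
tool_pos: [0.4652, 0.3037, 0.0239]
tool_rot: [-1.55, -0.296, 0.295]
wrist_force: [-2.2, 0.0, 5.5]
grip_width: 0.336
```

Emit:
play_rows:
  commands:
    - {"fingers": 0.45, "translation": [0, 0, 0], "turn": 0}
    - {"fingers": 0.65, "translation": [0, 0, 0], "turn": 0}
    - {"fingers": 0.7, "translation": [0, 0, 0], "turn": 0}
    - {"fingers": 0.7, "translation": [0, 0, 0], "turn": 0}
    - {"fingers": 0.7, "translation": [0, 0, 0], "turn": 0}
    - {"fingers": 0.7, "translation": [0, 0, 2], "turn": 0}
    - {"fingers": 0.7, "translation": [0, 0, 5], "turn": 0}
    - {"fingers": 0.7, "translation": [0, 0, 8], "turn": 0}
    - {"fingers": 0.7, "translation": [0, 0, 11], "turn": 0}
    - {"fingers": 0.7, "translation": [0, 0, 14], "turn": 0}
    - {"fingers": 0.7, "translation": [0.3, -1.5, 15], "turn": 0}
    - {"fingers": 0.7, "translation": [1, -4.5, 15], "turn": 0}

```text
time: 30.1
tool_pos: [0.4764, 0.2611, 0.177]
tool_rot: [-1.548, -0.304, 0.292]
wrist_force: [0.9, -0.5, -0.1]
grip_width: 0.698
```

Emit:
play_rows:
  commands:
    - {"fingers": 0.7, "translation": [0.7, -3, 0], "turn": 0}
    - {"fingers": 0.7, "translation": [1.4, -6, 0], "turn": 0}
    - {"fingers": 0.7, "translation": [2.1, -9, 0], "turn": 0}
    - {"fingers": 0.7, "translation": [2.8, -12, 0], "turn": 0}
    - {"fingers": 0.7, "translation": [3.5, -15, 0], "turn": 0}
    - {"fingers": 0.7, "translation": [4.2, -18, 0], "turn": 0}
    - {"fingers": 0.7, "translation": [4.9, -21, 0], "turn": 0}
    - {"fingers": 0.7, "translation": [5.7, -24, 0], "turn": 0}
    - {"fingers": 0.7, "translation": [6.5, -27, 0], "turn": 0}
    - {"fingers": 0.7, "translation": [7.1, -29.7, 0], "turn": 0}
    - {"fingers": 0.7, "translation": [7.3, -30.65, 0], "turn": 0}
    - {"fingers": 0.7, "translation": [7.3, -30.65, 0], "turn": 0}

```text
time: 31.1
tool_pos: [0.5482, -0.0501, 0.1728]
tool_rot: [-1.551, -0.292, 0.293]
wrist_force: [0.0, 0.4, -0.2]
grip_width: 0.701
```

```bash
python3 st.py .5482 -.0481 .0764 21.56
python3 - <<'E'
from h import *
t=imaging.camera('top');s=imaging.camera('side')
a=cv2.resize(t[150:230,75:155,::-1],(400,400),interpolation=cv2.INTER_CUBIC);b=cv2.resize(s[140:240,170:290,::-1],(400,333),interpolation=cv2.INTER_CUBIC)
b=cv2.copyMakeBorder(b,0,67,0,0,0);np.save('pics/t9.npy',t);np.save('pics/s9.npy',s)
cv2.imwrite('pics/h9.png',np.hstack([a,b]))
E
```

```text
t 31.1 p [ 0.5482 -0.0501  0.1728] jaw 21.37 F [ 0.   0.4 -0.2] tau [-0.04 -0.14  0.02] g 65.2 qd 0.051
delta cm [-0.    0.2  -9.64] turn 0.19
```

View pics/h9.png

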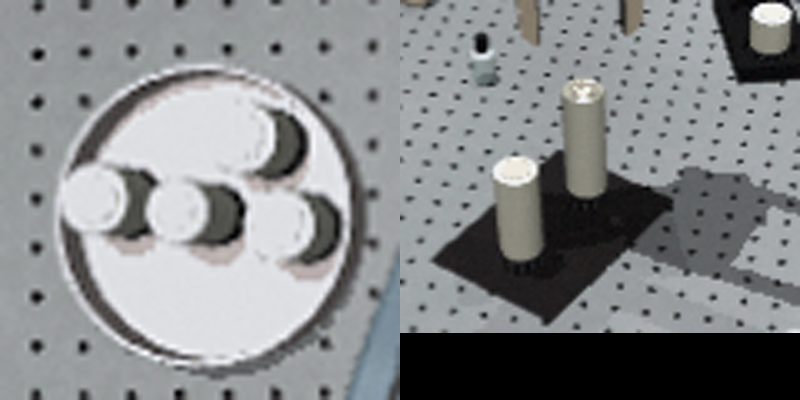

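The slim stands upright in the middle, at (178,211) in the left half. Both talls stand on the mat, at (518,210) and (585,140) in the right half. Regrasping the tallest.

Emit:
play_rows:
  commands:
    - {"fingers": 0.7, "translation": [0, 0, -2], "turn": 0}
    - {"fingers": 0.7, "translation": [0, 0, -4.5], "turn": 0}
    - {"fingers": 0.7, "translation": [0, 0, -7], "turn": 0}
    - {"fingers": 0.7, "translation": [0, 0, -9], "turn": 0}
    - {"fingers": 0.7, "translation": [0, 0, -9.75], "turn": 0}
    - {"fingers": 0.7, "translation": [0, 0, -9.75], "turn": 0}
    - {"fingers": 0.5, "translation": [0, 0, -9.75], "turn": 0}
    - {"fingers": 0.45, "translation": [0, 0, -9.75], "turn": 0}
    - {"fingers": 0.42, "translation": [0, 0, -9.75], "turn": 0}
    - {"fingers": 0.42, "translation": [0, 0, -9.75], "turn": 0}
    - {"fingers": 0.42, "translation": [0, 0, -9.75], "turn": 0}

```text
time: 32.12
tool_pos: [0.5485, -0.0481, 0.0766]
tool_rot: [-1.551, -0.296, 0.294]
wrist_force: [-0.1, 0.5, 0.1]
grip_width: 0.432
```

Emit:
play_rows:
  commands:
    - {"fingers": 0.4, "translation": [0, 0, 0], "turn": 0}
    - {"fingers": 0.37, "translation": [0, 0, 0], "turn": 0}
    - {"fingers": 0.34, "translation": [0, 0, 0], "turn": 0}
    - {"fingers": 0.2, "translation": [0, 0, 0], "turn": 0}
    - {"fingers": 0.1, "translation": [0, 0, 0], "turn": 0}
    - {"fingers": 0.1, "translation": [0, 0, 0], "turn": 0}
    - {"fingers": 0.1, "translation": [0, 0, 0], "turn": 0}
    - {"fingers": 0.1, "translation": [0, 0, 0], "turn": 0}

```text
time: 32.78
tool_pos: [0.548, -0.0481, 0.076]
tool_rot: [-1.551, -0.295, 0.295]
wrist_force: [-1.6, -1.2, 5.4]
grip_width: 0.386
```

```bash
python3 st.py .4229 .2871 .0764 21.56
python3 - <<'E'
from h import *
print('slim top cam',plane('top',[(178.5/5-.5+75,211.5/5-.5+150)],.061))
s=np.load('pics/s9.npy')
E
```

```text
t 32.78 p [ 0.548  -0.0481  0.076 ] jaw 21.56 F [-1.6 -1.2  5.4] tau [-0.19  0.29  0.03] g 35.9 qd 0.003
delta cm [-12.51  33.52   0.04] turn -0.0
slim top cam [[0.46460567 0.30281109]]
```

Emit:
play_rows:
  commands:
    - {"fingers": 0.1, "translation": [0, 0, 0.5], "turn": 0}
    - {"fingers": 0.1, "translation": [0, 0, 1.5], "turn": 0}
    - {"fingers": 0.1, "translation": [0, 0, 3.5], "turn": 0}
    - {"fingers": 0.1, "translation": [0, 0, 6], "turn": 0}
    - {"fingers": 0.1, "translation": [0, 0, 8.5], "turn": 0}
    - {"fingers": 0.1, "translation": [0, 0, 10.5], "turn": 0}
    - {"fingers": 0.1, "translation": [-0.5, 1.4, 11], "turn": 0}
    - {"fingers": 0.1, "translation": [-1.5, 4, 11], "turn": 0}
    - {"fingers": 0.1, "translation": [-2.6, 7, 11], "turn": 0}
    - {"fingers": 0.1, "translation": [-3.7, 10, 11], "turn": 0}
    - {"fingers": 0.1, "translation": [-4.8, 13, 11], "turn": 0}
    - {"fingers": 0.1, "translation": [-6, 16, 11], "turn": 0}

```text
time: 33.78
tool_pos: [0.4859, 0.1141, 0.1848]
tool_rot: [-1.55, -0.294, 0.296]
wrist_force: [0.4, 0.1, -3.5]
grip_width: 0.383
```

Emit:
play_rows:
  commands:
    - {"fingers": 0.1, "translation": [-1.1, 3, 0], "turn": 0}
    - {"fingers": 0.1, "translation": [-2.2, 6, 0], "turn": 0}
    - {"fingers": 0.1, "translation": [-3.3, 9, 0], "turn": 0}
    - {"fingers": 0.1, "translation": [-4.4, 12, 0], "turn": 0}
    - {"fingers": 0.1, "translation": [-5.5, 14.8, 0], "turn": 0}
    - {"fingers": 0.1, "translation": [-6.2, 16.7, 0], "turn": 0}
    - {"fingers": 0.1, "translation": [-6.5, 17.5, 0], "turn": 0}
    - {"fingers": 0.1, "translation": [-6.5, 17.5, 0], "turn": 0}
    - {"fingers": 0.1, "translation": [-6.5, 17.5, 0], "turn": 0}
    - {"fingers": 0.1, "translation": [-6.5, 17.5, -1], "turn": 0}
    - {"fingers": 0.1, "translation": [-6.5, 17.5, -2.5], "turn": 0}
    - {"fingers": 0.1, "translation": [-6.5, 17.5, -4], "turn": 0}

```text
time: 34.78
tool_pos: [0.4236, 0.2858, 0.1448]
tool_rot: [-1.551, -0.294, 0.293]
wrist_force: [-1.1, 0.6, -3.1]
grip_width: 0.383
```

Emit:
play_rows:
  commands:
    - {"fingers": 0.1, "translation": [0, 0, -1.5], "turn": 0}
    - {"fingers": 0.1, "translation": [0, 0, -3], "turn": 0}
    - {"fingers": 0.1, "translation": [0, 0, -4.5], "turn": 0}
    - {"fingers": 0.1, "translation": [0, 0, -5.6], "turn": 0}
    - {"fingers": 0.1, "translation": [0, 0, -6.3], "turn": 0}
    - {"fingers": 0.1, "translation": [0, 0, -6.7], "turn": 0}
    - {"fingers": 0.1, "translation": [0, 0, -6.85], "turn": 0}
    - {"fingers": 0.1, "translation": [0, 0, -6.95], "turn": 0}
    - {"fingers": 0.1, "translation": [0, 0, -6.95], "turn": 0}
    - {"fingers": 0.1, "translation": [0, 0, -7], "turn": 0}
    - {"fingers": 0.1, "translation": [0, 0, -7], "turn": 0}
    - {"fingers": 0.1, "translation": [0, 0, -7], "turn": 0}

```text
time: 35.78
tool_pos: [0.4231, 0.2872, 0.0761]
tool_rot: [-1.55, -0.296, 0.295]
wrist_force: [-0.4, 0.1, -3.2]
grip_width: 0.38
```

```bash
python3 st.py .4229 .2871 .0764 21.56
```

```text
t 35.78 p [0.4231 0.2872 0.0761] jaw 21.57 F [-0.4  0.1 -3.2] tau [-0.02 -0.07 -0.  ] g 35.4 qd 0.002
delta cm [-0.02 -0.01  0.03] turn -0.01
```

Emit:
play_rows:
  commands:
    - {"fingers": 0.1, "translation": [0, 0, -0.05], "turn": 0}
    - {"fingers": 0.1, "translation": [0, 0, -0.05], "turn": 0}
    - {"fingers": 0.1, "translation": [0, 0, -0.05], "turn": 0}

```text
time: 36.03
tool_pos: [0.4232, 0.2872, 0.076]
tool_rot: [-1.55, -0.296, 0.295]
wrist_force: [-1.7, -0.8, 5.2]
grip_width: 0.379
```

Emit:
play_rows:
  commands:
    - {"fingers": 0.45, "translation": [0, 0, 0], "turn": 0}
    - {"fingers": 0.6, "translation": [0, 0, 0], "turn": 0}
    - {"fingers": 0.7, "translation": [0, 0, 0], "turn": 0}
    - {"fingers": 0.7, "translation": [0, 0, 0], "turn": 0}
    - {"fingers": 0.7, "translation": [0, 0, 0], "turn": 0}
    - {"fingers": 0.7, "translation": [0, 0, 2], "turn": 0}
    - {"fingers": 0.7, "translation": [0, 0, 5], "turn": 0}
    - {"fingers": 0.7, "translation": [0, 0, 8], "turn": 0}
    - {"fingers": 0.7, "translation": [0, 0, 10], "turn": 0}
    - {"fingers": 0.7, "translation": [1.6, -2.5, 10], "turn": 0}
    - {"fingers": 0.7, "translation": [3.6, -5.6, 10], "turn": 0}
    - {"fingers": 0.7, "translation": [5.6, -8.7, 10], "turn": 0}

```text
time: 37.03
tool_pos: [0.4794, 0.1998, 0.1759]
tool_rot: [-1.55, -0.299, 0.296]
wrist_force: [-0.5, 0.2, 1.1]
grip_width: 0.696
```

Emit:
play_rows:
  commands:
    - {"fingers": 0.7, "translation": [2, -3.1, 0], "turn": 0}
    - {"fingers": 0.7, "translation": [4, -6.2, 0], "turn": 0}
    - {"fingers": 0.7, "translation": [6, -9.4, 0], "turn": 0}
    - {"fingers": 0.7, "translation": [8, -12.5, 0], "turn": 0}
    - {"fingers": 0.7, "translation": [9.6, -15, 0], "turn": 0}
    - {"fingers": 0.7, "translation": [10.5, -16.4, 0], "turn": 0}
    - {"fingers": 0.7, "translation": [10.5, -16.4, 0], "turn": 0}
    - {"fingers": 0.7, "translation": [10.5, -16.4, 0], "turn": 0}
    - {"fingers": 0.7, "translation": [10.5, -16.4, -2], "turn": 0}
    - {"fingers": 0.7, "translation": [10.5, -16.4, -4], "turn": 0}
    - {"fingers": 0.7, "translation": [10.5, -16.4, -6], "turn": 0}
    - {"fingers": 0.7, "translation": [10.5, -16.4, -8], "turn": 0}

```text
time: 38.03
tool_pos: [0.5827, 0.0384, 0.0947]
tool_rot: [-1.55, -0.297, 0.297]
wrist_force: [0.4, -0.5, -0.1]
grip_width: 0.702
```

Emit:
play_rows:
  commands:
    - {"fingers": 0.7, "translation": [0, 0, -2], "turn": 0}
    - {"fingers": 0.7, "translation": [0, 0, -3.1], "turn": 0}
    - {"fingers": 0.7, "translation": [0, 0, -3.4], "turn": 0}
    - {"fingers": 0.7, "translation": [0, 0, -3.4], "turn": 0}
    - {"fingers": 0.5, "translation": [0, 0, -3.4], "turn": 0}
    - {"fingers": 0.45, "translation": [0, 0, -3.4], "turn": 0}
    - {"fingers": 0.42, "translation": [0, 0, -3.4], "turn": 0}
    - {"fingers": 0.42, "translation": [0, 0, -3.4], "turn": 0}
    - {"fingers": 0.42, "translation": [0, 0, -3.4], "turn": 0}

```text
time: 38.78
tool_pos: [0.5843, 0.0359, 0.0618]
tool_rot: [-1.551, -0.296, 0.294]
wrist_force: [-0.3, 0.2, -0.0]
grip_width: 0.43
```

Emit:
play_rows:
  commands:
    - {"fingers": 0.4, "translation": [0, 0, 0], "turn": 0}
    - {"fingers": 0.37, "translation": [0, 0, 0], "turn": 0}
    - {"fingers": 0.34, "translation": [0, 0, 0], "turn": 0}
    - {"fingers": 0.2, "translation": [0, 0, 0], "turn": 0}
    - {"fingers": 0.1, "translation": [0, 0, 0], "turn": 0}
    - {"fingers": 0.1, "translation": [0, 0, 0], "turn": 0}
    - {"fingers": 0.1, "translation": [0, 0, 0], "turn": 0}
    - {"fingers": 0.1, "translation": [0, 0, 0], "turn": 0}

```text
time: 39.45
tool_pos: [0.5839, 0.036, 0.0614]
tool_rot: [-1.551, -0.295, 0.295]
wrist_force: [-1.4, -1.2, 4.6]
grip_width: 0.383
```

```bash
python3 st.py .5088 .3210 .0616 21.56
```

```text
t 39.45 p [0.5839 0.036  0.0614] jaw 21.56 F [-1.4 -1.2  4.6] tau [-0.24  0.15 -0.03] g 35.6 qd 0.001
delta cm [-7.51e+00  2.85e+01  2.00e-02] turn -0.0
```

Emit:
play_rows:
  commands:
    - {"fingers": 0.1, "translation": [0, 0, 0.5], "turn": 0}
    - {"fingers": 0.1, "translation": [0, 0, 1.5], "turn": 0}
    - {"fingers": 0.1, "translation": [0, 0, 3.5], "turn": 0}
    - {"fingers": 0.1, "translation": [0, 0, 6], "turn": 0}
    - {"fingers": 0.1, "translation": [0, 0, 8.5], "turn": 0}
    - {"fingers": 0.1, "translation": [0, 0, 10], "turn": 0}
    - {"fingers": 0.1, "translation": [-0.4, 1.5, 10], "turn": 0}
    - {"fingers": 0.1, "translation": [-1, 4, 10], "turn": 0}
    - {"fingers": 0.1, "translation": [-1.8, 7, 10], "turn": 0}
    - {"fingers": 0.1, "translation": [-2.6, 10, 10], "turn": 0}
    - {"fingers": 0.1, "translation": [-3.4, 13, 10], "turn": 0}
    - {"fingers": 0.1, "translation": [-4.2, 16, 10], "turn": 0}

```text
time: 40.45
tool_pos: [0.5412, 0.1974, 0.1615]
tool_rot: [-1.55, -0.295, 0.295]
wrist_force: [-0.0, 0.3, -3.3]
grip_width: 0.381
```

Emit:
play_rows:
  commands:
    - {"fingers": 0.1, "translation": [-0.8, 3, 0], "turn": 0}
    - {"fingers": 0.1, "translation": [-1.6, 6, 0], "turn": 0}
    - {"fingers": 0.1, "translation": [-2.4, 9, 0], "turn": 0}
    - {"fingers": 0.1, "translation": [-3, 11, 0], "turn": 0}
    - {"fingers": 0.1, "translation": [-3.3, 12.3, 0], "turn": 0}
    - {"fingers": 0.1, "translation": [-3.3, 12.5, 0], "turn": 0}
    - {"fingers": 0.1, "translation": [-3.3, 12.5, 0], "turn": 0}
    - {"fingers": 0.1, "translation": [-3.3, 12.5, -1], "turn": 0}
    - {"fingers": 0.1, "translation": [-3.3, 12.5, -2.5], "turn": 0}
    - {"fingers": 0.1, "translation": [-3.3, 12.5, -4], "turn": 0}
    - {"fingers": 0.1, "translation": [-3.3, 12.5, -5], "turn": 0}
    - {"fingers": 0.1, "translation": [-3.3, 12.5, -6], "turn": 0}

```text
time: 41.45
tool_pos: [0.509, 0.3195, 0.0997]
tool_rot: [-1.551, -0.293, 0.295]
wrist_force: [-0.4, 0.6, -1.5]
grip_width: 0.386
```

Emit:
play_rows:
  commands:
    - {"fingers": 0.1, "translation": [0, 0, -1], "turn": 0}
    - {"fingers": 0.1, "translation": [0, 0, -2], "turn": 0}
    - {"fingers": 0.1, "translation": [0, 0, -2.8], "turn": 0}
    - {"fingers": 0.1, "translation": [0, 0, -3.4], "turn": 0}
    - {"fingers": 0.1, "translation": [0, 0, -3.7], "turn": 0}
    - {"fingers": 0.1, "translation": [0, 0, -3.85], "turn": 0}
    - {"fingers": 0.1, "translation": [0, 0, -3.95], "turn": 0}
    - {"fingers": 0.1, "translation": [0, 0, -3.95], "turn": 0}
    - {"fingers": 0.1, "translation": [0, 0, -4], "turn": 0}
    - {"fingers": 0.1, "translation": [0, 0, -4], "turn": 0}
    - {"fingers": 0.1, "translation": [0, 0, -4], "turn": 0}

```text
time: 42.37
tool_pos: [0.5091, 0.3212, 0.0615]
tool_rot: [-1.55, -0.296, 0.295]
wrist_force: [0.7, -0.9, -3.7]
grip_width: 0.38
```

```bash
python3 st.py .5088 .3210 .0616 21.56
```

```text
t 42.37 p [0.5091 0.3212 0.0615] jaw 21.56 F [ 0.7 -0.9 -3.7] tau [-0.01 -0.13  0.01] g 35.4 qd 0.002
delta cm [-0.03 -0.02  0.01] turn -0.0
```

Emit:
play_rows:
  commands:
    - {"fingers": 0.1, "translation": [0, 0, -0.05], "turn": 0}
    - {"fingers": 0.1, "translation": [0, 0, -0.05], "turn": 0}
    - {"fingers": 0.1, "translation": [0, 0, -0.05], "turn": 0}

```text
time: 42.62
tool_pos: [0.5091, 0.3212, 0.0614]
tool_rot: [-1.55, -0.296, 0.295]
wrist_force: [-1.6, -0.1, 3.8]
grip_width: 0.385
```

Contact confirmed. Releasing, rising and moving well clear.

Emit:
play_rows:
  commands:
    - {"fingers": 0.45, "translation": [0, 0, 0], "turn": 0}
    - {"fingers": 0.6, "translation": [0, 0, 0], "turn": 0}
    - {"fingers": 0.7, "translation": [0, 0, 0], "turn": 0}
    - {"fingers": 0.7, "translation": [0, 0, 0], "turn": 0}
    - {"fingers": 0.7, "translation": [0, 0, 0], "turn": 0}
    - {"fingers": 0.7, "translation": [0, 0, 2], "turn": 0}
    - {"fingers": 0.7, "translation": [0, 0, 5], "turn": 0}
    - {"fingers": 0.7, "translation": [0, 0, 8], "turn": 0}
    - {"fingers": 0.7, "translation": [0, 0, 12], "turn": 0}
    - {"fingers": 0.7, "translation": [0, -2, 13], "turn": 0}
    - {"fingers": 0.7, "translation": [0, -5, 13], "turn": 0}
    - {"fingers": 0.7, "translation": [0, -8, 13], "turn": 0}

```text
time: 43.62
tool_pos: [0.5092, 0.241, 0.192]
tool_rot: [-1.55, -0.299, 0.295]
wrist_force: [-0.5, -0.6, -0.6]
grip_width: 0.702
```

Emit:
play_rows:
  commands:
    - {"fingers": 0.7, "translation": [0, -3, 0], "turn": 0}
    - {"fingers": 0.7, "translation": [0, -6, 0], "turn": 0}
    - {"fingers": 0.7, "translation": [0, -9, 0], "turn": 0}
    - {"fingers": 0.7, "translation": [0, -12, 0], "turn": 0}
    - {"fingers": 0.7, "translation": [0, -15, 0], "turn": 0}
    - {"fingers": 0.7, "translation": [0, -18, 0], "turn": 0}
    - {"fingers": 0.7, "translation": [0, -20, 0], "turn": 0}
    - {"fingers": 0.7, "translation": [0, -20, 0], "turn": 0}
    - {"fingers": 0.7, "translation": [0, -20, 0], "turn": 0}
    - {"fingers": 0.7, "translation": [0, -20, 0], "turn": 0}

```text
time: 44.45
tool_pos: [0.5087, 0.0416, 0.1905]
tool_rot: [-1.55, -0.295, 0.295]
wrist_force: [0.1, 0.1, 0.4]
grip_width: 0.699
```

```bash
python3 st.py
python3 - <<'E'
from h import *
t=imaging.camera('top');s=imaging.camera('side')
a=cv2.resize(t[155:225,80:150,::-1],(400,400),interpolation=cv2.INTER_CUBIC);b=cv2.resize(s[250:340,180:280,::-1],(400,360),interpolation=cv2.INTER_CUBIC)
b=cv2.copyMakeBorder(b,0,40,0,0,0)
t0=np.load('pics/top0.npy')
c=cv2.resize(t[175:230,330:405,::-1],(273,200));d=cv2.resize(s[120:175,250:325,::-1],(273,200));e=cv2.resize(t0[155:225,80:150,::-1],(200,200),interpolation=cv2.INTER_CUBIC)
cv2.imwrite('pics/h10.png',np.vstack([np.hstack([a,b]),np.hstack([c,d,e,np.zeros((200,54,3),np.uint8)])]))
E
```

```text
t 44.45 p [0.5087 0.0416 0.1905] jaw 21.54 F [0.1 0.1 0.4] tau [-0.07 -0.11 -0.03] g 65.0 qd 0.02
```

View pics/h10.png

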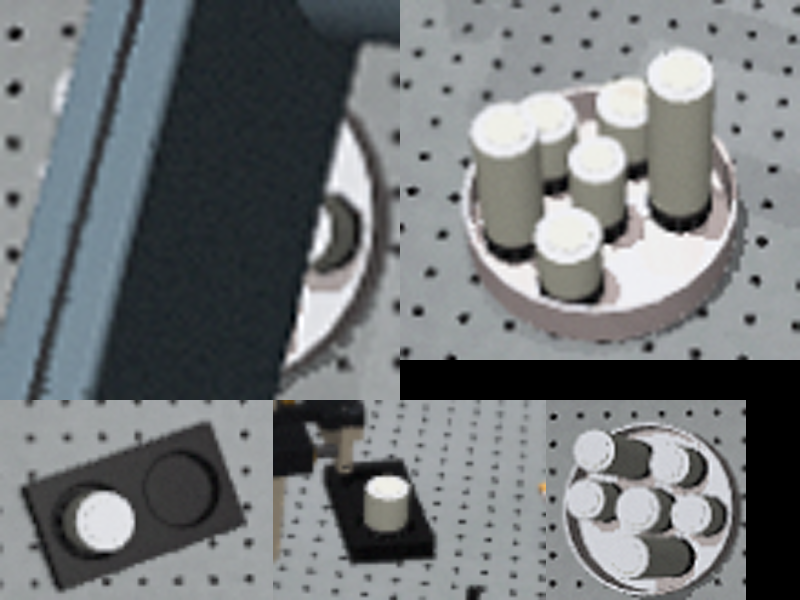

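The final side view has every canister upright. A's top is at (504,130) and B's at (681,75). Scaled to this crop, their original spots are (505,129) and (681,75). The shorts are unmoved, the slim is in the middle and the wide is in the holder well. Handing in.

```bash
python3 -c "
from rig import hand_in
print(hand_in())"
```

```text
the job is handed in; nothing more can be done
None
```

The swap is done and handed in at about 44 s of the 144 s allowed. I stood both tall canisters on the mat, moved the wide one to the holder's empty well, and put the slim one in the middle of the tin. Then I returned the tallest and the tall one to their own places. Each canister was lowered until the wrist force showed contact before I released it.

**Last checks:**
- **Talls:** in the final side view they stand within about 1–2 picture pixels of where they started.
- **Slim:** it measured within about 1 mm of the tin's centre, taken before the talls went back.
- **Wide and shorts:** the wide is upright in its well, and the three shorts have not moved.
- **Forces:** readings at the end of each move stayed under about 7 N; peaks within a move were not recorded.

No check failed. The arm hid most of the tin from the top camera at the end, so the final check on the tin rests on the side view alone.

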